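# Wring a gauge block beside another under the video microscope

### The arm

A 6-joint arm with a two-finger parallel gripper is mounted at the origin on the work surface. World frame = base frame: x ahead of the robot, y to its left, z up, the work surface at z = 0. Lengths are in m, angles in rad, forces in N, time in s.
With the tool pointing down it reaches from about 0.425 to 0.95 m from the base axis. Payload 3.5 kg.
Tool frame: the origin (TCP) lies between the finger pads; the fingertips stand 22 mm ahead of it and the grasp point (between the pads) lies 3 mm ahead of it (ctrl.nose_length is the z of the fingertips in the tool frame, in m); z points along the fingers, y is the line along which they close (so a half turn about z gives the same grasp; the last joint's range is limited). The gripper opens to 85 mm and grips with 20 to 120 N. Pads are 22 mm wide; open, the fingers measure 114 mm over their backs; the gripper's body (76 mm by 85 mm) begins 54 mm behind the grasp point. The pads swing forward as they close: fully open they stand 13 mm farther back than shut.
Start: joints at [1.027, 0.286, 1.577, -0, 1.279, -0.15], TCP at [0.259, 0.623, 0.253] pointing down, gripper open.
Joint ranges: [-2.77, 2.77], [-0.9, 2.22], [0.21, 2.48], [-1.53, 4.67], [0.24, 2.81], [-2.84, 2.84]. Speed limits (rad/s): [2.79, 2.79, 3.14, 3.14, 3.14, 3.14].

### API

Orientations are given as a unit quaternion [x, y, z, w].
In Python, from plant import ctrl gives the robot as it stands. The module is installed in compiled form; this text tells all that it offers.
- The arm moves only by the tool send_rows, never from a script. Its argument "rows" is text: rows parted by semicolons, each of 7 numbers parted by spaces: the turn, a rotation vector about the tool's x, y, z in degrees, then the shift along the tool's x, y, z in mm, then the opening, from -1 (shut) to 1 (fully open). A call has 1 to 8 rows; each row is the pose to reach, as a shift and turn from the pose commanded when the call began, along the tool's axes at that moment; what a row does not reach only later rows make up. A row lasts 1/8 s, in which the tool goes at most 62.5 mm and 10.7 degrees, less where a joint would pass 70% of its speed; a pose out of reach is approached as far as the arm can. A call with a gripper value outside its range is refused whole. The fingers move at their own pace and stop on an object; "grip_force" is the grip in N (left out, the last holds). Time passes only in rows, so rows that repeat a pose let the fingers close. It gives the time, the measured TCP pose, the force, the opening and the grip force at its end, in the units of the state.
- ctrl.get_state(): the state, without advancing time (a new reading comes with each control period).
- ctrl.read_camera(name): name is "side" or "top" or "wrist"; returns a dict with "color" (400x640x3 uint8, red, green, blue), "fx", "fy", "cx", "cy" (pixels), "D" ([k1, k2, p1, p2, k3] as OpenCV has them; the pictures are not rectified), "extrinsics" (4x4, takes a point from world to camera coordinates). Camera axes: x right, y down, z forward; pixel columns grow to the right and rows downward; lengths in m; the calibration is good to about 2 mm. A picture is of the moment at which its call begins. There is no depth.
- ctrl.sign_off(): hands the job in; it is judged then, once.
Trained networks look in a picture, given as the dict that the camera call returned (one of the last four; its "shot" number tells which), for a name from the list of things; names that differ only in an ending like _2 or _b are one class to them, and where a whole thing is asked for, a point or a joint stands for the part that bears it (a point fixed in the world has none). Each returns a list of dicts, best first, with "p" (0 to 1); they miss things now and then, are a little off and sometimes report something else, mostly with a low value. They report only what shows in the picture. A call takes as long as a camera call.
- ctrl.look_for(picture, target): "position" ([x, y, z] in m, in the coordinates of the camera as it stood for that picture, good to about 4 mm: the middle of the surface that is visible of it).
The state is a dict: "time": time; "qpos": joint angles; "dq": joint speeds; "joint_efforts": joint torques, N m; "eef_pos": TCP position; "tcp_rot": TCP orientation; "contact_force": force on the tool from outside, world axes, zero at the start; "wrist_torque": the same for the moment, N m; "opening": opening from 0.0 (shut) to 1.0 (fully open); "finger_force": force on a finger pad.
Only numpy, scipy, OpenCV 4.12 (cv2) and the standard library are available. Lean on these libraries where they do the work, as an engineer would, in place of code of your own. Each camera call takes 0.05 s, during which the arm holds its last target. There are 200 camera calls.

### The job

Set up the height reference for checking the microscope's focus scale: take the tall square gauge block from the pad and wring it onto the steel platen under the lens. Rest only the leading part of its foot on the platen's near end, press it down lightly with about 10 N and, keeping it pressed, slide it in until you feel its side touch the squat block standing there, flush and square with it, and leave it standing. Do not knock the standing block, touch the microscope, or disturb the other gauge blocks.

Things in the scene. Friction and masses are not known exactly. Their poses are not given: they have to be found in the camera images.
- tall_block: the loose gauge block to be wrung: bright steel, square 24 x 24 mm, 50 mm tall, about 0.22 kg (0.16 to 0.29), a small dark round centre hole in its top. Stands upright on the pad. Origin: centre of its foot (underside); z up, x and y square to its sides
- short_block: a second loose square gauge block, 24 x 24 x 30 mm tall, standing on the pad about 80 to 115 mm from the tall one; to be left alone. Origin: centre of its underside
- flat_block: a plain gauge block 35 x 60 mm lying flat on the pad, 9 mm high; to be left alone. Origin: centre of its underside
- pad: flat grey pad fixed on the bench, 150 (x) x 230 (y) x 3 mm thick, on which the loose gauge blocks stand. Origin: centre of its underside
- platen: fixed lapped steel plate, 70 (x) x 46 (y) x 15 mm thick, clipped on the microscope's black stage; its top is 55 mm above the bench, 15 mm above the stage. Origin: centre of underside. x points from its near end (robot side) to its far end: the direction of the slide. Clips 70 mm apart, up to 62 mm above the bench, hold its far half
- lip (a point): the middle of the platen's near top edge, with the platen's axes: x inward along the platen's top, y across, z up. The near face of the standing block lies at x = 40 mm, so the tall block is home with its centre at x = 28 mm, y = 0
- standing_block: squat steel gauge block 24 x 24 x 20 mm tall, already wrung on the platen and immovable, square with the platen and in its middle line. Origin: centre of its underside, 52 mm in from the platen's near edge; x axis as the platen's
- microscope: boom-stand video microscope, fixed. Origin: on the bench under the lens axis; x as the platen's. White base from x = -105 to 125, y = -95 to 215 mm, 18 mm thick. Black stage 125 x 115 mm, top 40 mm above the bench; 30 mm post at x = 65, y = 175 mm; boom at 283 to 317 mm height from post to lens
- lens (a point): centre of the lens's lower end, 181 mm above the bench, 126 mm above the platen, over the standing block's near face. A tube 36 mm in diameter, 44 mm from 6 mm higher up, 62 mm from 262 mm above the bench. It blocks an upright gripper over the block's final place: there the hand must lean back towards the robot, by about 30 to 50 degrees

How it is judged:
By the outcome, as a careful person would: the job done as asked, in the order asked, and still so for the second after the job is handed in, with the robot touching nothing.
It also fails if it takes over 66 s, if anything falls off the work surface, if the arm or the gripper's body presses on something with over 40 N, if the wrist force passes 120 N, or if a joint passes its speed limit or range.

## Working session

There is one attempt and no reset: what is moved stays moved. The work goes in short steps, Python scripts to look and compute and a tool call to move; the robot and the scene stay as the last step left them, time stands still between calls to the robot, and variables do not carry over. Pictures are saved under pics/ and viewed, at most 10 in all, crops included, and the job is handed in when it is done.

Besides the shell and the picture viewer there is one more tool, called as name(argument=value, ...) on one line, values as JSON. send_rows: Moves the arm, as the interface text tells. Its arguments: {"type":"object","properties":{"rows":{"type":"string"},"grip_force":{"type":"number"}},"required":["rows"]}

```bash
mkdir -p pics; cat > h.py <<'E'
import numpy as np, cv2
from plant import ctrl
from scipy.spatial.transform import Rotation as R
def world(pic,p):
    E=np.array(pic["extrinsics"]); return (np.linalg.inv(E)@np.r_[p,1])[:3]
def K(pic): return np.array([[pic["fx"],0,pic["cx"]],[0,pic["fy"],pic["cy"]],[0,0,1]])
def ray(pic,uv,z):
    "pixel -> world point at height z"
    n=cv2.undistortPoints(np.array([[uv]],float),K(pic),np.array(pic["D"]))[0,0]
    E=np.linalg.inv(np.array(pic["extrinsics"])); d=E[:3,:3]@np.r_[n,1]; o=E[:3,3]
    return o+d*(z-o[2])/d[2]
def proj(pic,P):
    E=np.array(pic["extrinsics"]); 
    return cv2.projectPoints(np.atleast_2d(np.array(P,float)),cv2.Rodrigues(E[:3,:3])[0],E[:3,3],K(pic),np.array(pic["D"]))[0][:,0]
def save(pic,name,im=None): cv2.imwrite("pics/"+name,cv2.cvtColor(pic["color"] if im is None else im,cv2.COLOR_RGB2BGR))
E
python3 - <<'E'
from h import *
np.set_printoptions(precision=4,suppress=True)
s=ctrl.get_state(); print(s["time"],s["eef_pos"],s["tcp_rot"],s["contact_force"],s["opening"],ctrl.nose_length)
for c in ["top","side","wrist"]:
    p=ctrl.read_camera(c); save(p,c+"0.png"); print(c,np.linalg.inv(p["extrinsics"])[:3,3],p["fx"])
    for t in ["tall_block","short_block","flat_block","pad","platen","standing_block","lens","microscope"]:
        for d in ctrl.look_for(p,t)[:2]: print(t,round(d["p"],2),world(p,d["position"]),proj(p,world(p,d["position"]))[0])
E
```

```text
0.0 [0.2586 0.6228 0.2519] [ 0.1956  0.9807 -0.0011 -0.0004] [ 0.4698  0.3519 -0.1521] 1.0009333875463626 0.022
top [ 0.4532 -0.0467  1.0914] 519.9152994721273
tall_block 0.58 [ 0.5508 -0.2711  0.0549] [429.2119 206.2939]
tall_block 0.42 [0.5438 0.162  0.0795] [210.1542 212.3659]
short_block 0.73 [ 0.5347 -0.1774  0.0313] [381.1239 216.0214]
flat_block 0.83 [ 0.6029 -0.2383  0.014 ] [408.3132 183.6709]
flat_block 0.67 [0.5158 0.1553 0.0546] [216.0082 227.3734]
pad 0.66 [ 0.5513 -0.2301  0.0026] [404.3448 208.8031]
platen 0.58 [0.5136 0.1543 0.0526] [216.7243 228.5318]
standing_block 0.58 [0.5421 0.1626 0.0786] [209.9302 213.2784]
lens 0.62 [0.5221 0.2227 0.0313] [185.1587 225.52  ]
microscope 0.96 [0.5247 0.2234 0.0348] [184.3659 224.1183]
microscope 0.24 [0.5448 0.1637 0.0779] [209.4615 211.9379]
side [0.9185 0.2864 0.6572] 427.80754646637695
tall_block 0.69 [ 0.552  -0.2652  0.0378] [240.1068 171.2123]
tall_block 0.29 [0.5555 0.246  0.038 ] [460.8142 323.8839]
short_block 0.72 [ 0.5437 -0.1673  0.0285] [276.4896 194.5432]
flat_block 0.79 [ 0.5999 -0.2316  0.0072] [235.6089 201.901 ]
pad 0.81 [ 0.5668 -0.2085  0.0011] [255.6272 200.2227]
platen 0.59 [0.5314 0.1626 0.0528] [423.9157 277.4669]
standing_block 0.63 [0.5509 0.1681 0.0725] [422.3589 280.8837]
lens 0.77 [0.5553 0.2432 0.0399] [459.5047 322.1177]
microscope 0.74 [0.5493 0.2476 0.0392] [464.0085 321.3116]
wrist [0.1877 0.6527 0.3729] 310.43044171299664
lens 0.95 [0.475  0.2537 0.0175] [151.7311 390.0312]
microscope 0.63 [0.4726 0.2526 0.0167] [150.5629 388.6689]
```

```bash
python3 - <<'E'
import cv2
t=cv2.imread("pics/top0.png"); s=cv2.imread("pics/side0.png")
c=lambda im,u0,u1,v0,v1:cv2.resize(im[v0:v1,u0:u1],(790,590),interpolation=cv2.INTER_CUBIC)
cv2.imwrite("pics/tc1.png",c(t,340,480,160,265))
cv2.imwrite("pics/tc2.png",c(t,140,280,160,265))
cv2.imwrite("pics/sc.png",cv2.resize(s,(800,500)))
E
```

```text
(no output)
```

View pics/tc1.png

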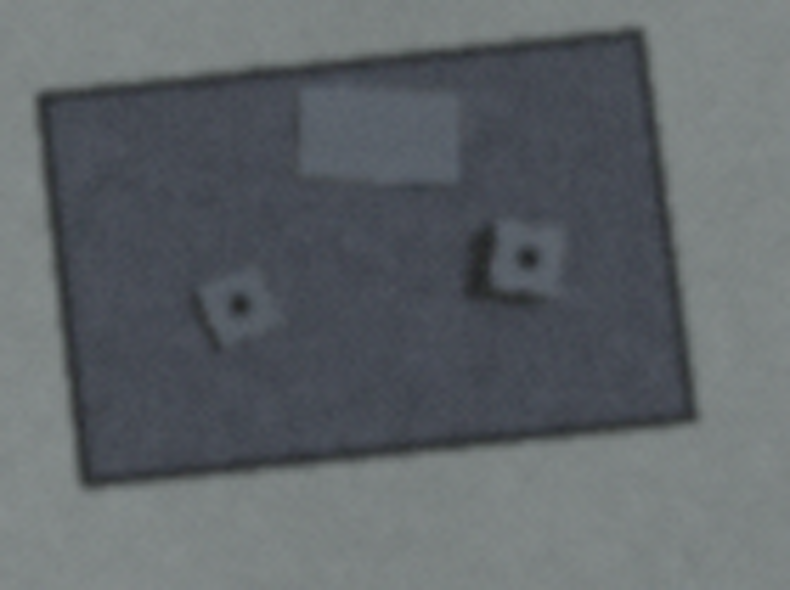

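View pics/tc2.png

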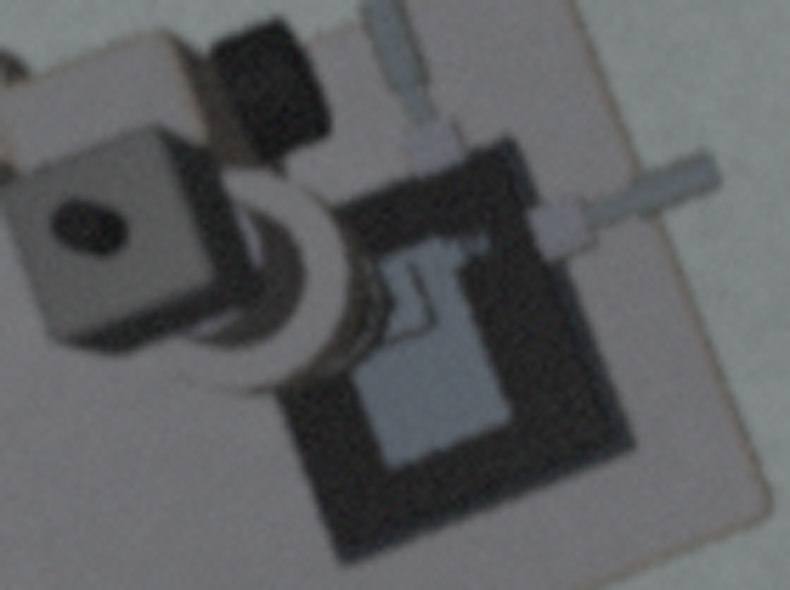

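View pics/sc.png

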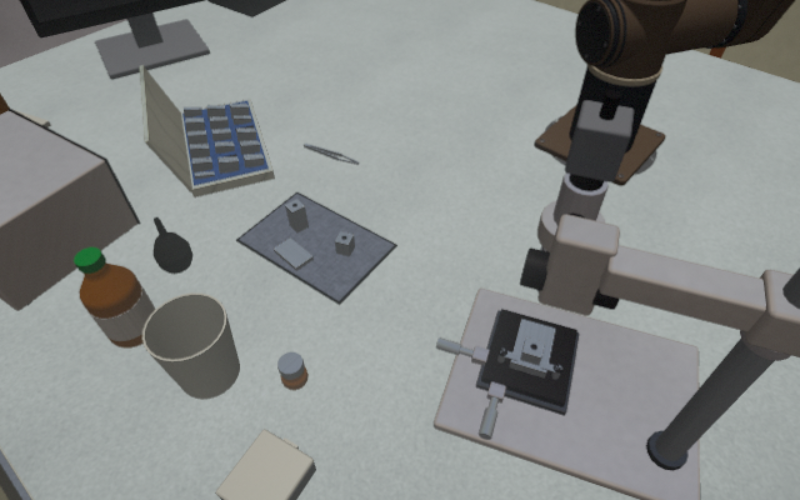

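```bash
cat >> h.py <<'E'
def plan(P,Rm,s=None):
    "row numbers (deg, mm) from the current measured pose to world P, Rm"
    s=s or ctrl.get_state(); R0=R.from_quat(s["tcp_rot"])
    return np.round(np.r_[(R0.inv()*Rm).as_rotvec(degrees=True),R0.inv().apply(np.array(P)-s["eef_pos"])*1e3],2)
def tool(yaw,lean):
    "tool y at yaw+90 deg, x backward, leaned back by lean deg"
    return R.from_euler('z',yaw,degrees=True)*R.from_matrix(np.array([[-1,0,0],[0,1,0],[0,0,-1.]]))*R.from_euler('y',-lean,degrees=True)
E
python3 - <<'E'
from h import *
np.set_printoptions(precision=4,suppress=True)
p=ctrl.read_camera("top")
f=lambda u,v,u0:(u0+(u+.5)*140/790-.5,160+(v+.5)*105/590-.5)
n=[ray(p,f(*q,140),.055) for q in [(388,468),(512,415),(455,270)]]
print("near L,R, right edge pt",n); 
print("lip",(n[0]+n[1])/2,"w",np.linalg.norm(n[0]-n[1]),"yaw",np.degrees(np.arctan2(n[0][0]-n[1][0],-(n[0][1]-n[1][1])))*-1, np.degrees(np.arctan2(*(n[2]-n[1])[[1,0]])))
print("tall",ray(p,f(528,258,340),.053),"short",ray(p,f(240,304,340),.033))
c=[ray(p,f(*q,340),.053)[:2] for q in [(497,220),(567,226),(558,297),(488,290)]]
for i in range(4): d=c[(i+1)%4]-c[i]; print(np.linalg.norm(d),np.degrees(np.arctan2(d[1],d[0])))
print(plan([.49,-.265,.25],tool(-5,0)))
E
```

```text
near L,R, right edge pt [array([0.4852, 0.1703, 0.055 ]), array([0.5032, 0.1267, 0.055 ]), array([0.5551, 0.147 , 0.055 ])]
lip [0.4942 0.1485 0.055 ] w 0.04712971686424628 yaw 157.58717582370102 21.318628032440827
tall [ 0.5525 -0.2795  0.053 ] short [ 0.5393 -0.1793  0.033 ]
0.024863175237831967 -95.9398513558244
0.025718498048460856 170.48326664063725
0.024825254870257444 83.26650693314748
0.025372800470944753 -9.474346081278457
[  -0.      0.    -17.56 -554.21 -731.68    3.37]
```

```bash
python3 - <<'E'
from h import *
print(plan([.426,.121,.21],tool(22,40)))
E
```

```text
[ -15.54  -37.93  -42.7  -347.   -399.78   43.36]
```

send_rows(rows="-2 -5 -6 -50 -55 0 1; -4 -10 -12 -100 -110 0 1; -6 -15 -18 -150 -165 5 1; -8 -20 -24 -200 -220 10 1; -10 -25 -30 -250 -280 20 1; -12 -30 -36 -300 -340 30 1; -15.5 -38 -42.7 -347 -400 43 1; -15.5 -38 -42.7 -347 -400 43 1")

```text
time: 2.4
eef_pos: [0.4017, 0.218, 0.2253]
tcp_rot: [-0.167, 0.933, 0.067, 0.313]
contact_force: [0.6, 0.5, 0.5]
opening: 1.004
finger_force: 0.0
```

```bash
python3 - <<'E'
from h import *
np.set_printoptions(precision=4,suppress=True)
s=ctrl.get_state(); print(s["time"],s["qpos"],s["eef_pos"],(tool(22,40).inv()*R.from_quat(s["tcp_rot"])).as_rotvec(degrees=True),s["contact_force"])
p=ctrl.read_camera("wrist"); save(p,"w1.png"); print(repr(np.array(p["extrinsics"])))
for t in ["platen","standing_block","lens"]:
    for d in ctrl.look_for(p,t)[:2]: print(t,round(d["p"],2),world(p,d["position"]),proj(p,world(p,d["position"]))[0])
u=np.array([np.cos(np.radians(21.8)),np.sin(np.radians(21.8)),0]);v=np.array([-u[1],u[0],0]);L=np.array([.4942,.1485,.055])
print(proj(p,[L+23e-3*v,L-23e-3*v,L+.04*u+.012*v+[0,0,.02],L+.04*u-.012*v+[0,0,.02]]))
E
```

```text
2.4 [ 0.2228 -0.5383  2.4571  0.1836  0.5859 -1.8229] [0.4017 0.218  0.2253] [-0.1699  2.6763  1.7249] [0.6363 0.5099 0.4573]
array([[-0.3547,  0.9347,  0.0212, -0.0661],
       [ 0.5456,  0.1886,  0.8166, -0.4061],
       [ 0.7593,  0.3012, -0.5769, -0.1029],
       [ 0.    ,  0.    ,  0.    ,  1.    ]])
standing_block 0.61 [0.5341 0.1683 0.075 ] [222.5643 179.1546]
[[234.0198 131.3334]
 [185.0066 133.0773]
 [229.8017 176.0738]
 [205.8786 176.8006]]
```

View pics/w1.png

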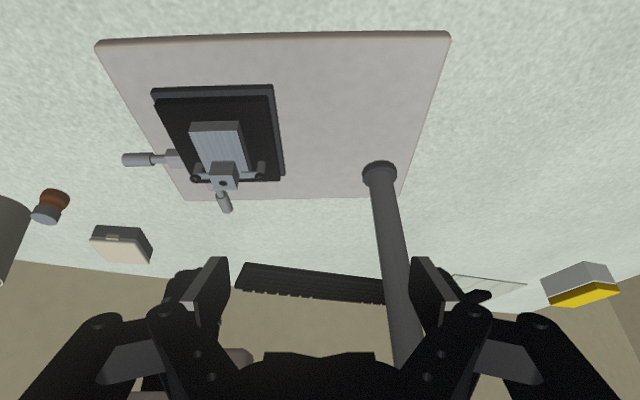

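```bash
python3 - <<'E'
import cv2
t=cv2.imread("pics/w1.png"); cv2.imwrite("pics/w1c.png",cv2.convertScaleAbs(cv2.resize(t[105:205,155:285],(780,600),interpolation=cv2.INTER_CUBIC),alpha=1.2))
from h import *
s=ctrl.get_state(); print(plan([.46,-.26,.25],tool(-7,30)))
E
```

```text
[  16.29    6.72   22.22   69.38 -467.82  -96.39]
```

View pics/w1c.png

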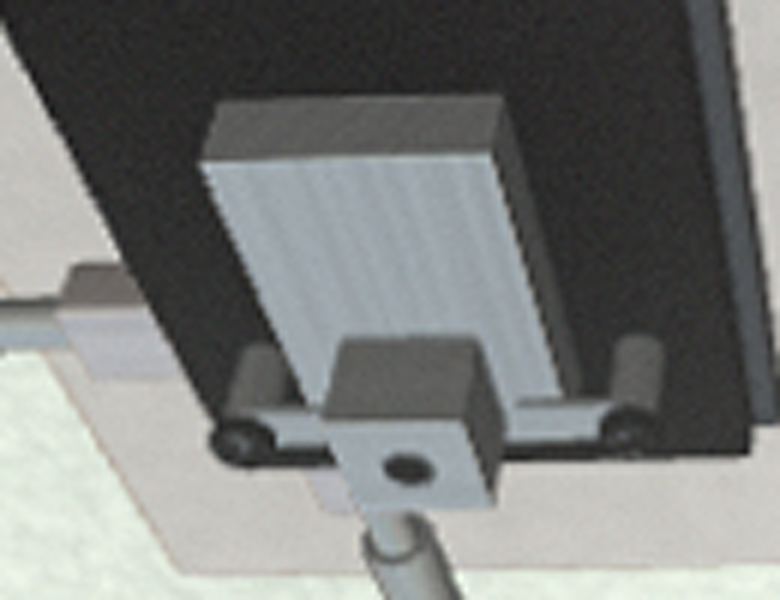

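```bash
python3 - <<'E'
from h import *
from scipy.optimize import least_squares
np.set_printoptions(precision=4,suppress=True)
w=ctrl.read_camera("wrist"); t=ctrl.read_camera("top"); sd=ctrl.read_camera("side")
save(sd,"side1.png")
f=lambda u,v:(155+(u+.5)/6-.5,105+(v+.5)/6-.5)
obj=np.array([[0,-23,0],[0,23,0],[40,-12,20],[40,12,20],[64,-12,20],[64,12,20]])/1e3
pw=np.array([f(*q) for q in [(205,163),(492,152),(325,420),(473,415),(352,512),(493,507)]])
g=lambda u,v:(140+(u+.5)*140/790-.5,160+(v+.5)*105/590-.5)
pt=np.array([g(512,415),g(388,468)])
def P(x,o): return R.from_euler('z',x[2]).apply(o)+np.r_[x[:2],.055]
rw=lambda x:(proj(w,P(x,obj))-pw).ravel(); rt=lambda x:(proj(t,P(x,obj[:2]))-pt).ravel()
for r in (rw,rt,lambda x:np.r_[rw(x),2*rt(x)]):
    s=least_squares(r,[.494,.148,.38]); print(s.x[:2],np.degrees(s.x[2]),np.abs(s.fun).max())
print(w["shot"], ctrl.get_state()["qpos"])
E
```

```text
[0.4905 0.1515] 20.33850595054525 1.2668446032261613
[0.4942 0.1485] 22.434389964245234 0.265399784559861
[0.4924 0.1501] 22.026879443276545 2.236429403546765
6 [ 0.229  -0.5336  2.4526  0.1777  0.5873 -1.8123]
```

send_rows(rows="2 1 3 8 -55 -12 0.5; 4 2 6 17 -115 -24 0.5; 6 3 9 26 -175 -36 0.5; 8 4 12 35 -235 -48 0.5; 11 5 15 44 -295 -60 0.5; 13 6 18 53 -355 -72 0.5; 15 6.5 21 62 -415 -85 0.5; 16.3 6.7 22.2 69 -468 -96 0.5")

```text
time: 3.75
eef_pos: [0.4628, -0.2606, 0.2503]
tcp_rot: [0.057, 0.964, -0.016, 0.259]
contact_force: [0.9, 0.2, -0.7]
opening: 0.748
finger_force: 0.0
```

```bash
python3 - <<'E'
from h import *
np.set_printoptions(precision=4,suppress=True)
s=ctrl.get_state(); print(s["time"],s["qpos"],s["eef_pos"],(tool(-7,30).inv()*R.from_quat(s["tcp_rot"])).as_rotvec(degrees=True))
p=ctrl.read_camera("wrist"); save(p,"w2.png")
for t in ["tall_block","short_block"]:
    for d in ctrl.look_for(p,t)[:2]: print(t,round(d["p"],2),world(p,d["position"]),proj(p,world(p,d["position"]))[0])
print(proj(p,[[.5525,-.2795,.053]]))
E
```

```text
3.75 [-0.8522 -0.2555  2.1879  0.4578  0.8572 -2.5457] [ 0.4628 -0.2606  0.2503] [-0.0377 -0.0212 -0.199 ]
tall_block 0.89 [ 0.5428 -0.2786  0.0456] [311.45   147.5567]
short_block 0.89 [ 0.5263 -0.1826  0.0286] [399.3566 117.0418]
[[311.6921 158.9433]]
```

```bash
python3 - <<'E'
import cv2,numpy as np
t=cv2.imread("pics/w2.png"); a=cv2.resize(t[105:195,272:352],(480,540),interpolation=cv2.INTER_CUBIC)
s=cv2.imread("pics/side1.png"); b=cv2.resize(s[250:310,398:450],(312,360),interpolation=cv2.INTER_CUBIC); c=cv2.resize(s[150:190,220:260],(240,240),interpolation=cv2.INTER_CUBIC)
o=np.zeros((600,800,3),np.uint8); o[:540,:480]=a; o[:360,484:796]=b; o[360:,484:724]=c
cv2.imwrite("pics/m.png",cv2.convertScaleAbs(o,alpha=1.3))
E
```

```text
(no output)
```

View pics/m.png

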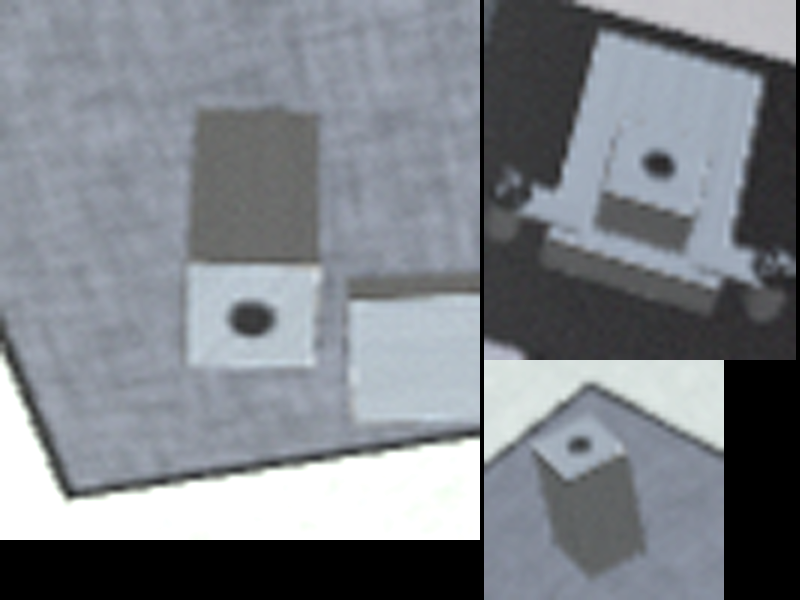

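```bash
python3 - <<'E'
from h import *
from scipy.optimize import least_squares
np.set_printoptions(precision=4,suppress=True)
w=ctrl.read_camera("wrist"); sd=ctrl.read_camera("side"); t=ctrl.read_camera("top")
F=lambda L,u0,v0:np.array([(u0+(u+.5)/6-.5,v0+(v+.5)/6-.5) for u,v in L])
def fit(cam,obj,px,z,x0):
    obj=np.array(obj)/1e3
    s=least_squares(lambda x:(proj(cam,R.from_euler('z',x[2]).apply(obj)+np.r_[x[:2],z])-px).ravel(),x0)
    print(s.x[:2],np.degrees(s.x[2]),s.fun.reshape(-1,2).round(1).tolist())
fit(sd,[[0,-23,0],[0,23,0],[52,0,20],[70,-23,0],[70,23,0],[64,-12,20],[64,12,20]],F([(119,30),(281,73),(173,164),(65,226),(238,282),(117,190),(206,218)],398,250),.055,[.494,.148,.38])
fit(w,[[-12,12,50],[-12,-12,50],[12,-12,50],[12,12,50],[0,0,50],[-12,12,0],[-12,-12,0]],F([(187,262),(321,265),(315,365),(188,366),(251,319),(198,108),(318,115)],272,105),.003,[.55,-.28,-.1])
fit(w,[[-12,-12,50],[-12,12,50],[12,12,50],[12,-12,50],[0,0,50],[-12,-12,0],[-12,12,0]],F([(187,262),(321,265),(315,365),(188,366),(251,319),(198,108),(318,115)],272,105),.003,[.55,-.28,-.1])
print("side tall",ray(sd,F([(95,85)],220,150)[0],.053))
g=lambda u,v:(340+(u+.5)*140/790-.5,160+(v+.5)*105/590-.5)
fit(t,[[12,12,50],[12,-12,50],[-12,-12,50],[-12,12,50],[0,0,50]],np.array([g(*q) for q in [(497,220),(567,226),(558,297),(488,290),(528,258)]]),.003,[.55,-.28,-.1])
print(ctrl.get_state()["eef_pos"],np.linalg.inv(w["extrinsics"])[:3,3])
E
```

```text
[0.4929 0.1514] 20.327777999290312 [[-0.3, -0.6], [0.1, 0.3], [0.2, -0.2], [-0.7, 1.0], [-0.5, 0.8], [0.3, -0.7], [0.9, -0.6]]
[ 0.5448 -0.276 ] 172.36541139004228 [[0.1, 13.8], [-0.4, 13.5], [1.2, -20.8], [-0.6, -21.2], [0.4, -4.2], [-0.3, 12.6], [-0.4, 11.6]]
[ 0.5505 -0.2768] -8.827314837430386 [[-0.1, 0.3], [0.2, 0.4], [0.2, 0.9], [-0.2, 0.2], [0.3, -0.1], [-0.4, -0.6], [0.1, -1.2]]
side tall [ 0.5525 -0.2757  0.053 ]
[ 0.5524 -0.2793] -7.9418618963027345 [[0.0, 0.2], [-0.4, 0.5], [0.0, -0.3], [0.4, -0.5], [-0.1, 0.0]]
[ 0.4621 -0.2576  0.2493] [ 0.3365 -0.2454  0.3151]
```

```bash
cat >> h.py <<'E'
def tcp_for(foot,yaw,lean,h,dx=0):
    "TCP so that the grasp point is h above the foot, dx along block x"
    T=tool(yaw,lean); u=R.from_euler('z',yaw,degrees=True)
    return np.array(foot)+u.apply([dx,0,h])-T.apply([0,0,.003]),T
E
python3 - <<'E'
from h import *
np.set_printoptions(precision=4,suppress=True)
P,T=tcp_for([.5517,-.2768,.003],-8.5,40,.040)
print(P, plan(P-T.apply([0,0,.05]),T), plan(P,T))
E
```

```text
[ 0.5498 -0.2765  0.0453] [  1.05 -10.04   1.48  33.21  -7.63 172.13] [  1.05 -10.04   1.48  24.51  -8.66 221.36]
```

send_rows(rows="0.3 -3 0.4 11 -2 55 0; 0.7 -6 1 22 -5 110 0; 1 -10 1.5 33 -7.6 165 0; 1 -10 1.5 33 -7.6 172 0; 1 -10 1.5 33 -7.6 172 0; 1 -10 1.5 30 -8 190 0; 1 -10 1.5 26 -8.5 210 0; 1 -10 1.5 24.5 -8.7 221 0")

```text
time: 5.05
eef_pos: [0.5706, -0.2666, 0.083]
tcp_rot: [0.086, 0.948, -0.033, 0.306]
contact_force: [0.2, -0.2, 0.7]
opening: 0.501
finger_force: 0.0
```

```bash
python3 - <<'E'
from h import *
np.set_printoptions(precision=4,suppress=True)
P,T=tcp_for([.5517,-.2768,.003],-8.5,40,.040)
p=ctrl.read_camera("wrist"); save(p,"w3.png")
p=ctrl.read_camera("side"); save(p,"s3.png")
s=ctrl.get_state(); print(s["time"],s["qpos"],s["eef_pos"],plan(P,T),s["opening"],s["contact_force"])
import cv2
a=cv2.imread("pics/w3.png");b=cv2.imread("pics/s3.png")
cv2.imwrite("pics/m3.png",np.vstack([cv2.resize(a,(480,300)),cv2.resize(b[130:230,180:340],(480,300))]))
E
```

```text
5.15 [-0.7026  0.2017  2.1253  0.867   0.3806 -2.8383] [ 0.5701 -0.2662  0.082 ] [ -1.65  -4.29  -1.35  36.17 -13.56  19.3 ] 0.4997910493672855 [-0.3875 -0.4874  0.0131]
```

View pics/m3.png

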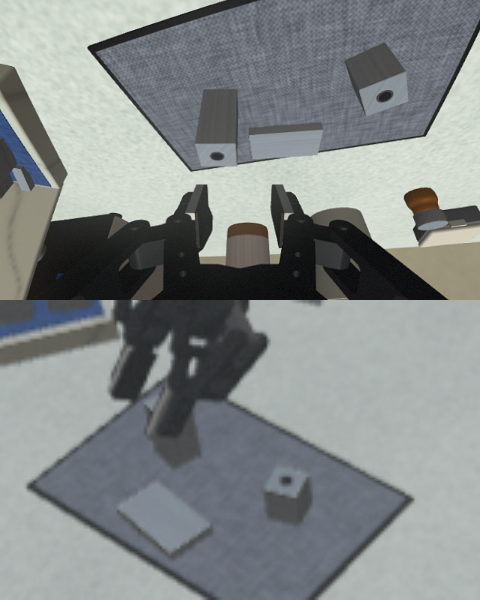

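```bash
cat > kin.py <<'E'
from h import *
from scipy.optimize import least_squares
def fk(q,k):
    "k: h,d(lateral y),a(shoulder x),L1,e(elbow x),L2,L3,wx"
    h,d,a,L1,e,L2,L3,wx=k
    Rz=lambda t:R.from_euler('z',t); Ry=lambda t:R.from_euler('y',t)
    A=Rz(q[0]); p=np.array([0,0,h])+A.apply([a,d,0])
    A=A*Ry(q[1]); p=p+A.apply([0,0,L1])
    A=A*Ry(q[2]); p=p+A.apply([e,0,L2])
    A=A*Rz(SG[0]*q[3]); A=A*Ry(q[4]); p=p+A.apply([wx,0,0])
    A=A*Rz(SG[1]*q[5]); p=p+A.apply([0,0,L3])
    return p,A
SG=[1,1]
D=[([1.027,.286,1.577,0,1.279,-.15],[.2586,.6228,.2519],[.1956,.9807,-.0011,-.0004]),
([.2228,-.5383,2.4571,.1836,.5859,-1.8229],[.4017,.218,.2253],[-.167,.933,.067,.313]),
([-.8522,-.2555,2.1879,.4578,.8572,-2.5457],[.4628,-.2606,.2503],[.057,.964,-.016,.259]),
([-.7026,.2017,2.1253,.867,.3806,-2.8383],[.5706,-.2666,.083],[.086,.948,-.033,.306])]
E
python3 - <<'E'
import kin; from kin import *
np.set_printoptions(precision=4,suppress=True)
for sg in [(1,1),(1,-1),(-1,1),(-1,-1)]:
    kin.SG=list(sg)
    rot=[fk(q,[0]*8)[1].inv()*R.from_quat(r) for q,p,r in D]
    m=rot[0]; print(sg,[np.degrees((m.inv()*r).magnitude()).round(2) for r in rot], m.as_euler('zyx',degrees=True))
    f=lambda k:np.concatenate([(fk(q,k)[0]-p)*1e3 for q,p,r in D])
    s=least_squares(lambda k:np.r_[f(k),(k-[.2,.1,0,.3,0,.3,.2,0])*.1],[.2,.1,0,.3,0,.3,.2,0]); print(s.x,np.abs(f(s.x)).max())
E
```

```text
(1, 1) [np.float64(0.0), np.float64(0.05), np.float64(0.14), np.float64(0.16)] [89.9963  0.1095 -0.0168]
[ 0.2401  0.1009  0.0023  0.4435  0.0214  0.5687  0.2291 -0.0011] 0.3436029947640751
(1, -1) [np.float64(0.0), np.float64(168.33), np.float64(85.46), np.float64(51.87)] [72.8076  0.1096  0.0163]
[ 0.2401  0.1009  0.0023  0.4435  0.0214  0.5687  0.2291 -0.0011] 0.3436029927226525
(-1, 1) [np.float64(0.0), np.float64(21.09), np.float64(52.55), np.float64(99.33)] [89.9963  0.1095 -0.0168]
[-0.225   0.1052  0.2306  0.1951 -0.2591  0.2671 -0.1297 -0.0461] 21.757048543535053
(-1, -1) [np.float64(0.0), np.float64(174.1), np.float64(124.91), np.float64(148.42)] [72.8076  0.1096  0.0163]
[-0.225   0.1052  0.2306  0.1951 -0.2591  0.2671 -0.1297 -0.0461] 21.757048334013707
```

```bash
cat >> kin.py <<'E'
KP=[.2401,.1009,.0023,.4435,.0214,.5687,.2291,-.0011]
LO=np.array([-2.77,-.9,.21,-1.53,.24,-2.84]);HI=np.array([2.77,2.22,2.48,4.67,2.81,2.84])
def fkt(q): p,A=fk(q,KP); return p,A*R.from_euler('z',90,degrees=True)
def ik(P,T,seeds):
    out=[]
    for s0 in seeds:
        r=least_squares(lambda q:np.r_[(fkt(q)[0]-P)*10,(fkt(q)[1].inv()*T).as_rotvec()],np.clip(s0,LO+.01,HI-.01),bounds=(LO,HI))
        if r.cost<1e-7 and not any(np.allclose(r.x,o,atol=.02) for o in out): out.append(r.x)
    return out
E
python3 - <<'E'
from kin import *
np.set_printoptions(precision=2,suppress=True)
rng=np.random.default_rng(0)
lip=np.array([.492,.151,.055]); y=20.5; u=R.from_euler('z',y,degrees=True)
def seeds(P): 
    a=np.arctan2(P[1],P[0])-.18
    return [np.r_[a,rng.uniform(-.5,.6),rng.uniform(1.7,2.4),q4,rng.uniform(.3,1),q6] for q4 in (-.7,.3,1.2,2.5,3.3,4.2) for q6 in (-2.3,-1,0.6,1.8)]
for flip in (0,1):
  for lean in (30,35,40,45,50):
    F=R.from_euler('z',180*flip,degrees=True)
    for n,foot,yaw in (("final",lip+u.apply([.028,0,0]),y),("lip",lip+u.apply([-.006,0,.003]),y),("pad",[.5517,-.2768,.003],-8.5),("pad90",[.5517,-.2768,.003],81.5)):
        P,T=tcp_for(foot,yaw,lean,.04)
        for q in ik(P,T*F,seeds(P)): print(flip,lean,n,q,"margin",min((q-LO).min(),(HI-q).min()).round(2))
E
```

```text
0 30 final [ 0.05 -0.01  2.29  0.42  0.39 -2.23] margin 0.15
0 30 lip [ 0.02 -0.1   2.37  0.43  0.41 -2.27] margin 0.11
0 30 pad [-0.73  0.26  2.11  0.74  0.42 -2.79] margin 0.05
0 30 pad90 [-0.78  0.53  1.72  0.44  1.25  2.29] margin 0.55
0 35 final [ 0.04 -0.03  2.34  0.65  0.31 -2.46] margin 0.07
0 35 lip [ 0.01 -0.12  2.41  0.66  0.33 -2.49] margin 0.07
0 35 pad90 [-0.81  0.56  1.7   0.49  1.31  2.25] margin 0.59
0 40 final [ 0.02 -0.04  2.38  1.02  0.25 -2.84] margin 0.0
0 40 lip [-0.01 -0.13  2.45  1.    0.28 -2.84] margin 0.0
0 40 pad90 [-0.82  0.6   1.68  0.54  1.38  2.22] margin 0.62
0 45 pad [-0.79  0.27  2.21  1.59  0.44  2.63] margin 0.2
0 45 pad90 [-0.84  0.63  1.66  0.58  1.45  2.19] margin 0.65
0 50 final [-0.   -0.03  2.44  1.95  0.3   2.51] margin 0.04
0 50 pad [-0.81  0.28  2.24  1.81  0.51  2.41] margin 0.24
0 50 pad90 [-0.86  0.67  1.64  0.62  1.51  2.17] margin 0.67
1 30 final [ 0.05 -0.01  2.29  0.42  0.39  0.91] margin 0.15
1 30 lip [ 0.02 -0.1   2.37  0.43  0.41  0.87] margin 0.11
1 30 pad [-0.73  0.26  2.11  0.74  0.42  0.35] margin 0.18
1 30 pad90 [-0.78  0.
[... 178 characters left out ...]
.26  2.15  1.02  0.39  0.07] margin 0.15
1 35 pad90 [-0.81  0.56  1.7   0.49  1.31 -0.89] margin 0.78
1 40 final [ 0.02 -0.04  2.38  1.02  0.25  0.3 ] margin 0.01
1 40 lip [-0.01 -0.13  2.45  1.    0.28  0.31] margin 0.03
1 40 pad [-0.77  0.26  2.18  1.32  0.4  -0.23] margin 0.16
1 40 pad90 [-0.82  0.6   1.68  0.54  1.38 -0.92] margin 0.8
1 45 final [ 0.01 -0.04  2.41  1.52  0.24 -0.2 ] margin 0.0
1 45 pad [-0.79  0.27  2.21  1.59  0.44 -0.51] margin 0.2
1 45 pad90 [-0.84  0.63  1.66  0.58  1.45 -0.95] margin 0.82
1 50 final [-0.   -0.03  2.44  1.95  0.3  -0.63] margin 0.04
1 50 pad [-0.81  0.28  2.24  1.81  0.51 -0.73] margin 0.24
1 50 pad90 [-0.86  0.67  1.64  0.62  1.51 -0.97] margin 0.84
```

```bash
python3 - <<'E'
from kin import *
np.set_printoptions(precision=3,suppress=True)
lip=np.array([.492,.151,.055]); y=20.5; u=R.from_euler('z',y,degrees=True)
S=[[-.73,.26,2.11,.74,.42,-2.79],[-.5,.26,2.1,.5,.5,-2.5]]; S2=[[.04,-.03,2.3,.5,.35,-2.3]]
for lean in (31,32,33,34):
  for yaw in (-8.5,-7,-5.5):
    for up in (0,.03,.06):
      P,T=tcp_for([.5517,-.2768,.003+up],yaw,lean,.031,-.006); print(lean,yaw,up,*ik(P,T,S))
  for x,z in ((-.008,.03),(-.008,0),(.028,0)):
      P,T=tcp_for(lip+u.apply([x,0,z]),y,lean,.031,-.006); print("platen",lean,x,z,*ik(P,T,S2))
E
```

```text
31 -8.5 0
31 -8.5 0.03 [-0.745  0.21   2.13   0.737  0.446 -2.784]
31 -8.5 0.06 [-0.746  0.153  2.125  0.658  0.494 -2.696]
31 -7 0
31 -7 0.03 [-0.751  0.213  2.127  0.748  0.461 -2.822]
31 -7 0.06 [-0.751  0.156  2.122  0.671  0.509 -2.735]
31 -5.5 0
31 -5.5 0.03
31 -5.5 0.06 [-0.756  0.159  2.118  0.683  0.524 -2.772]
platen 31 -0.008 0.03 [ 0.01  -0.167  2.391  0.427  0.438 -2.263]
platen 31 -0.008 0 [ 0.01  -0.097  2.402  0.512  0.366 -2.355]
platen 31 0.028 0 [ 0.041 -0.009  2.319  0.487  0.35  -2.306]
32 -8.5 0
32 -8.5 0.03 [-0.749  0.208  2.138  0.785  0.438 -2.833]
32 -8.5 0.06 [-0.749  0.151  2.133  0.7    0.484 -2.738]
32 -7 0
32 -7 0.03
32 -7 0.06 [-0.755  0.153  2.13   0.713  0.5   -2.776]
32 -5.5 0
32 -5.5 0.03
32 -5.5 0.06 [-0.761  0.156  2.126  0.724  0.516 -2.812]
platen 32 -0.008 0.03 [ 0.007 -0.172  2.4    0.461  0.422 -2.297]
platen 32 -0.008 0 [ 0.007 -0.101  2.411  0.558  0.351 -2.402]
platen 32 0.028 0 [ 0.038 -0.012  2.327  0.532  0.334 -2.352]
33 -8.5 0
33 -8.5 0.03
33 -8.5 0.06 [-0.753  0.148  2.141  0.744  0.475 -2.782]
33 -7 0
33 -7 0.03
33 -7 0.06 [-0.759  0.151  2.137  0.755  0.492 -2.819]
33 -5.5 0
33 -5.5 0.03
33 -5.5 0.06
platen 33 -0.008 0.03 [ 0.004 -0.176  2.409  0.498  0.406 -2.334]
platen 33 -0.008 0 [ 0.004 -0.104  2.419  0.608  0.336 -2.452]
platen 33 0.028 0 [ 0.036 -0.015  2.336  0.583  0.319 -2.403]
34 -8.5 0
34 -8.5 0.03
34 -8.5 0.06 [-0.757  0.146  2.148  0.789  0.468 -2.828]
34 -7 0
34 -7 0.03
34 -7 0.06
34 -5.5 0
34 -5.5 0.03
34 -5.5 0.06
platen 34 -0.008 0.03 [ 0.001 -0.18   2.418  0.538  0.391 -2.375]
platen 34 -0.008 0 [ 0.001 -0.107  2.427  0.663  0.323 -2.508]
platen 34 0.028 0 [ 0.033 -0.018  2.344  0.639  0.304 -2.46 ]
```

```bash
python3 - <<'E'
from kin import *
np.set_printoptions(precision=3,suppress=True)
f=[.5517,-.2768,.003]; S=[[-.73,.26,2.11,.74,.42,-2.79],[-.5,.26,2.1,.5,.5,-2.5],[-.7,.3,2,.2,.8,-2]]
for yaw,lean,up in ((-8.5,12,.06),(-8.5,12,0),(-24,12,.004),(-28,34,0),(-24,34,0),(-28,34,.05),(-24,34,.08)):
    P,T=tcp_for(np.array(f)+[0,0,up],yaw,lean,.033,-.006 if lean>20 else 0); print(yaw,lean,up,P.round(4),*ik(P,T,S))
P,T=tcp_for(np.array(f)+[0,0,.07],-8.5,12,.033); print(plan(P,T))
P,T=tcp_for(np.array(f),-8.5,12,.033); print(plan(P,T)); print(ctrl.get_state()["eef_pos"])
E
```

```text
-8.5 12 0.06 [ 0.551 -0.277  0.099] [-0.669  0.247  1.943  0.148  0.775 -2.188]
-8.5 12 0 [ 0.551 -0.277  0.039] [-0.669  0.344  1.956  0.168  0.666 -2.214]
-24 12 0.004 [ 0.551 -0.277  0.043] [-0.647  0.332  1.962  0.078  0.645 -1.857]
-28 34 0 [ 0.545 -0.273  0.038]
-24 34 0 [ 0.545 -0.274  0.038]
-28 34 0.05 [ 0.545 -0.273  0.088] [-0.669  0.145  2.17   0.4    0.26  -2.108]
-24 34 0.08 [ 0.545 -0.274  0.118] [-0.688  0.088  2.162  0.452  0.347 -2.224]
[ -1.28  23.7   -1.72  -2.03 -14.04 -31.6 ]
[ -1.28  23.7   -1.72  38.83 -13.46  25.23]
[ 0.57  -0.266  0.082]
```

```bash
python3 - <<'E'
from kin import *
np.set_printoptions(precision=3,suppress=True)
f=np.array([.5517,-.2768,.003]); rng=np.random.default_rng(1)
S=[np.r_[-.5,.3,1.9,q4,q5,q6] for q4 in (-1,-.3,.5) for q5 in (.5,1) for q6 in (-1.5,-.5,.3)]
for yaw,lean,up in ((-98.5,34,.07),(-98.5,34,0),(-98.5,36,0)):
    P,T=tcp_for(f+[0,0,up],yaw,lean,.036,-.006); print(yaw,lean,up,P,*ik(P,T,S)); print(plan(P,T))
lip=np.array([.492,.151,.055]); y=20.5; u=R.from_euler('z',y,degrees=True)
for x,z in ((-.008,.08),(-.008,.03),(-.008,0),(.028,0),(.028,.002)):
  for lean in (34,36):
      P,T=tcp_for(lip+u.apply([x,0,z]),y,lean,.036,-.006); print("platen",lean,x,z,*ik(P,T,[[.04,-.03,2.3,.5,.35,-2.3]]))
p=ctrl.read_camera("wrist")
for d in ctrl.look_for(p,"flat_block")[:1]: print(d["p"],world(p,d["position"]))
E
```

```text
-98.5 34 0.07 [ 0.553 -0.269  0.111] [-0.417  0.314  1.906 -0.757  0.903  0.208]
[ 49.94   1.73  72.36  -3.84  -6.37 -33.53]
-98.5 34 0 [ 0.553 -0.269  0.041] [-0.417  0.429  1.913 -0.832  0.817  0.324]
[49.94  1.73 72.36 37.02 -5.79 23.31]
-98.5 36 0 [ 0.553 -0.269  0.041] [-0.406  0.436  1.915 -0.88   0.829  0.37 ]
[51.2   0.14 71.48 37.06 -5.7  23.35]
platen 34 -0.008 0.08 [ 0.    -0.294  2.386  0.404  0.522 -2.226]
platen 36 -0.008 0.08 [-0.006 -0.305  2.404  0.46   0.491 -2.282]
platen 34 -0.008 0.03 [ 0.001 -0.192  2.415  0.521  0.403 -2.357]
platen 36 -0.008 0.03 [-0.006 -0.2    2.433  0.608  0.375 -2.444]
platen 34 -0.008 0 [ 0.001 -0.12   2.426  0.638  0.334 -2.482]
platen 36 -0.008 0 [-0.005 -0.126  2.443  0.756  0.309 -2.601]
platen 34 0.028 0 [ 0.033 -0.029  2.343  0.616  0.314 -2.435]
platen 36 0.028 0 [ 0.028 -0.034  2.359  0.739  0.287 -2.559]
platen 34 0.028 0.002 [ 0.033 -0.034  2.342  0.607  0.318 -2.426]
platen 36 0.028 0.002 [ 0.028 -0.039  2.359  0.727  0.291 -2.547]
0.57 [ 0.593 -0.231  0.008]
```

send_rows(rows="0 0 0 -17 -2 -40 0; 5 0 7 -39 -7 -82 0; 11 0.3 15 -39 -7 -82 -0.2; 17 0.5 23 -39 -7 -82 -0.2; 22 0.7 31 -39 -7 -82 -0.2; 28 0.9 39 -39 -7 -82 -0.2; 34 1.2 48 -39 -7 -82 -0.2; 39 1.3 56 -39 -7 -82 -0.2")

```text
time: 6.25
eef_pos: [0.5516, -0.2686, 0.1702]
tcp_rot: [0.44, 0.85, -0.138, 0.256]
contact_force: [-0.1, 0.4, 0.5]
opening: 0.399
finger_force: 0.0
```

```bash
python3 - <<'E'
from kin import *
np.set_printoptions(precision=3,suppress=True)
s=ctrl.get_state(); print(s["time"],s["qpos"],s["eef_pos"],s["opening"])
f=np.array([.5517,-.2768,.003])
for up in (.09,.06): P,T=tcp_for(f+[0,0,up],-98.5,34,.036,-.006); print(plan(P,T))
E
```

```text
6.25 [-0.53   0.056  2.079 -0.501  0.518 -0.769] [ 0.552 -0.269  0.17 ] 0.39862197857316395
[23.9  -0.04 36.49 20.49  1.   32.87]
[23.9  -0.04 36.49 37.15  1.27 57.81]
```

send_rows(rows="5 0 7.5 10 0.3 15 -0.2; 10 0 15 20 0.6 30 -0.2; 15 0 22.5 25 1 40 -0.2; 20 0 30 30 1 50 -0.2; 23.9 0 36.5 37 1.3 58 -0.2; 23.9 0 36.5 37 1.3 58 -0.2; 23.9 0 36.5 37 1.3 58 -0.2")

```text
time: 7.12
eef_pos: [0.5534, -0.2693, 0.1013]
tcp_rot: [0.722, 0.627, -0.221, 0.191]
contact_force: [0.8, 0.2, -1.0]
opening: 0.404
finger_force: 0.0
```

```bash
python3 - <<'E'
from kin import *
np.set_printoptions(precision=3,suppress=True)
p=ctrl.read_camera("wrist"); save(p,"w4.png")
s=ctrl.get_state(); print(s["time"],s["qpos"],s["eef_pos"],s["opening"])
f=np.array([.5517,-.2768,.003])
P,T=tcp_for(f,-98.5,34,.036,-.006); print(plan(P,T))
b=np.array([[x,y,.05] for x,y in((12,12),(12,-12),(-12,-12),(-12,12))])*[1e-3,1e-3,1]
print(proj(p,R.from_euler('z',-8.5,degrees=True).apply(b)+f))
for d in ctrl.look_for(p,"tall_block")[:2]: print(d["p"],world(p,d["position"]))
E
```

```text
7.175 [-0.418  0.328  1.908 -0.766  0.887  0.216] [ 0.553 -0.269  0.101] 0.4022809695511235
[ 0.18 -0.07  0.32 33.47 -0.58 49.75]
[[341.351 195.885]
 [338.756 221.8  ]
 [298.02  221.598]
 [295.952 195.642]]
0.72 [ 0.553 -0.269  0.042]
```

View pics/w4.png

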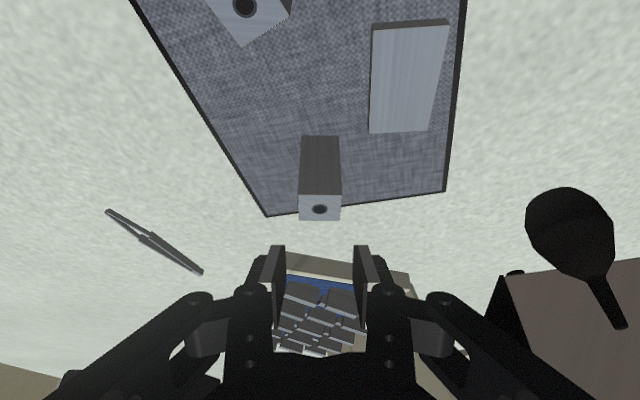

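send_rows(rows="0.2 0 0.3 8 0 12 -0.2; 0.2 0 0.3 18 -0.3 26 -0.2; 0.2 0 0.3 27 -0.5 40 -0.2; 0.2 0 0.3 33.5 -0.6 49.5 -0.2; 0.2 0 0.3 33.5 -0.6 49.5 -0.2; 0.2 0 0.3 33.5 -0.6 49.5 -0.2")

```text
time: 7.98
eef_pos: [0.5534, -0.269, 0.0411]
tcp_rot: [0.725, 0.624, -0.221, 0.19]
contact_force: [-1.3, 0.4, 0.5]
opening: 0.401
finger_force: 0.0
```

send_rows(rows="0 0 0 0 0 0 -0.6; 0 0 0 0 0 0 -1; 0 0 0 0 0 0 -1; 0 0 0 0 0 0 -1; 0 0 0 0 0 0 -1; 0 0 0 0 0 0 -1", grip_force=80)

```text
time: 8.72
eef_pos: [0.5538, -0.269, 0.0418]
tcp_rot: [0.725, 0.624, -0.221, 0.191]
contact_force: [0.9, 2.1, 4.9]
opening: 0.264
finger_force: 79.2
```

```bash
cat >> kin.py <<'E'
import json
def block(s,g):
    "foot position and rotation of held block from the grasp transform g (pos, quat in tool)"
    T=R.from_quat(s["tcp_rot"]); return np.array(s["eef_pos"])+T.apply(g[0]), T*R.from_quat(g[1])
E
python3 - <<'E'
from kin import *
np.set_printoptions(precision=4,suppress=True)
s=ctrl.get_state(); print(s["time"],s["qpos"],s["eef_pos"],s["opening"],s["finger_force"],s["contact_force"],s["wrist_torque"])
T=R.from_quat(s["tcp_rot"])
# estimated block pose: upright on pad, yaw from tool y, centred across the fingers, along-finger from the vision estimate
ty=T.apply([0,1,0]); yaw=np.degrees(np.arctan2(-ty[0],ty[1])); print("yaw",yaw,"roll err",np.degrees(ty[2]))
f=np.array([.5517,-.2768,.003]); B=R.from_euler('z',yaw,degrees=True)
off=ty@(f-s["eef_pos"]); f=f-ty*off; f[2]=.003; print("y off mm",off*1e3,f, "lean",np.degrees(np.arccos(-T.apply([0,0,1])[2])))
json.dump([T.inv().apply(f-s["eef_pos"]).tolist(),(T.inv()*B).as_quat().tolist()],open("g.json","w"))
print(T.inv().apply(f-s["eef_pos"]))
E
```

```text
8.725 [-0.4173  0.4291  1.9103 -0.8295  0.8184  0.321 ] [ 0.5538 -0.269   0.0418] 0.26380643838295886 79.1790246963501 [0.9351 2.0553 4.9415] [ 0.0407 -0.1004  0.0493]
yaw -98.52390839181294 roll err 0.03068236310707824
y off mm -0.9612896761462518 [ 0.5527 -0.2769  0.003 ] lean 33.958292947431936
[ 0.0151 -0.      0.0367]
```

```bash
cat >> kin.py <<'E'
def goto(foot,yaw,s=None,tilt=(0,0)):
    "row (deg, mm) bringing the held block's foot to `foot` with `yaw` deg"
    s=s or ctrl.get_state(); g=json.load(open("g.json")); T=R.from_euler('z',yaw,degrees=True)*R.from_quat(g[1]).inv()
    P=np.array(foot)-T.apply(g[0]); return plan(P,T,s),P,T
LIP=np.array([.492,.151,.055]); LY=20.5
def lipf(x,y,z,yaw=0): return LIP+R.from_euler('z',LY,degrees=True).apply([x,y,z])
E
python3 - <<'E'
from kin import *
np.set_printoptions(precision=3,suppress=True)
S=[[.04,-.1,2.3,.4,.5,-2.2],[-.3,.1,2.1,0,.7,-1.2],[-.417,.36,1.9,-.8,.85,.25]]
for f,y in (([.5527,-.2769,.10],-98.5),([.51,-.16,.15],-40),([.51,-.10,.15],20.5),(lipf(-.008,0,.06),LY),(lipf(-.006,0,.004),LY)):
    r,P,T=goto(f,y); print(r,*ik(P,T,S))
E
```

```text
[ -0.01   0.    -0.02 -54.14   0.09 -80.48] [-0.416  0.274  1.895 -0.73   0.94   0.166]
[ -32.69    0.03  -48.54    5.36  -66.25 -180.88] [-0.425 -0.203  2.284 -0.314  0.507 -1.065]
[ -66.49    0.06  -98.72   47.88  -75.3  -209.52]
[ -66.49    0.06  -98.72  267.87 -137.32 -315.52] [-0.    -0.257  2.399  0.442  0.477 -2.269]
[ -66.49    0.06  -98.72  299.96 -135.6  -269.61] [ 0.002 -0.126  2.421  0.616  0.344 -2.457]
```

```bash
python3 - <<'E'
from kin import *
np.set_printoptions(precision=3,suppress=True)
S=[[.04,-.1,2.3,.4,.5,-2.2],[-.3,.1,2.1,0,.7,-1.2],[-.417,.36,1.9,-.8,.85,.25]]
for f,y in (([.53,-.16,.15],-60),([.53,-.16,.15],-30),([.52,-.08,.15],-20),([.51,0,.15],0),([.50,.05,.14],10),(lipf(-.01,0,.07),LY)):
    r,P,T=goto(f,y); print(f,y,r,*ik(P,T,S))
E
```

```text
[0.53, -0.16, 0.15] -60 [ -21.52    0.02  -31.95    9.56  -44.64 -183.69] [-0.312 -0.072  2.168 -0.634  0.685 -0.409]
[0.53, -0.16, 0.15] -30 [ -38.28    0.04  -56.84    6.79  -47.09 -181.83] [-0.461 -0.176  2.261 -0.077  0.466 -1.45 ]
[0.52, -0.08, 0.15] -20 [ -43.86    0.04  -65.13   70.06  -69.23 -224.46] [-0.345 -0.255  2.325 -0.004  0.479 -1.563]
[0.51, 0, 0.15] 0 [ -55.03    0.05  -81.72  132.14  -91.05 -266.28] [-0.273 -0.312  2.368  0.302  0.531 -2.061]
[0.5, 0.05, 0.14] 10 [ -60.62    0.06  -90.01  176.38 -108.02 -284.03] [-0.206 -0.316  2.391  0.411  0.546 -2.248]
[0.483 0.147 0.125] 20.5 [ -66.49    0.06  -98.72  261.48 -139.06 -323.27] [-0.002 -0.283  2.397  0.422  0.502 -2.248]
```

send_rows(rows="0 0 0 -5 0 -8 -1; 0 0 0 -14 0 -20 -1; 0 0 0 -27 0 -40 -1; 0 0 0 -41 0 -60 -1; 0 0 0 -54 0 -80 -1; 0 0 0 -60 0 -90 -1; 0 0 0 -60 0 -90 -1")

```text
time: 9.6
eef_pos: [0.5536, -0.2685, 0.1502]
tcp_rot: [0.725, 0.624, -0.221, 0.191]
contact_force: [-1.2, -0.2, -2.6]
opening: 0.261
finger_force: 78.7
```

```bash
python3 - <<'E'
from kin import *
np.set_printoptions(precision=3,suppress=True)
s=ctrl.get_state(); print(s["time"],s["opening"],s["finger_force"],s["contact_force"],s["wrist_torque"])
for f,y in (([.53,-.16,.15],-60),([.53,-.16,.15],-30),([.52,-.08,.15],-20),([.51,0,.15],0)):
    r,P,T=goto(f,y); print(f,y,r)
p=ctrl.read_camera("wrist"); save(p,"w5.png"); ft,B=block(s,json.load(open("g.json")))
print(proj(p,ft+B.apply(np.array([[-12,12,50],[-12,-12,50],[-12,12,0],[-12,-12,0]])/1e3)))
p=ctrl.read_camera("side"); save(p,"s5.png")
E
```

```text
9.6 0.2611972085806241 78.6632788181305 [-1.241 -0.155 -2.578] [ 0.522 -0.066  0.005]
[0.53, -0.16, 0.15] -60 [-21.52   0.   -32.    69.72 -44.48 -93.52]
[0.53, -0.16, 0.15] -30 [-38.27   0.02 -56.88  66.94 -46.93 -91.66]
[0.52, -0.08, 0.15] -20 [ -43.86    0.03  -65.18  130.22  -69.12 -134.25]
[0.51, 0, 0.15] 0 [ -55.03    0.05  -81.77  192.31  -90.98 -176.04]
[[349.061 307.507]
 [290.834 307.525]
 [343.229 210.397]
 [296.207 210.399]]
```

send_rows(rows="-5.4 0 -8 17 -11 -23 -1; -10.8 0 -16 35 -22 -47 -1; -16.2 0 -24 52 -33 -70 -1; -21.5 0 -32 69 -44 -93 -1; -26 0 -39 68 -46 -92 -1; -31 0 -47 67 -47 -92 -1; -36 0 -54 80 -51 -100 -1; -41 0 -61 105 -60 -118 -1")

```text
time: 10.7
eef_pos: [0.5156, -0.1096, 0.1864]
tcp_rot: [0.209, 0.934, -0.064, 0.281]
contact_force: [0.1, -0.1, -2.3]
opening: 0.265
finger_force: 79.0
```

```bash
python3 - <<'E'
from kin import *
np.set_printoptions(precision=3,suppress=True)
s=ctrl.get_state(); print(s["time"],s["qpos"],block(s,json.load(open("g.json")))[0])
for f,y in (([.51,0,.15],0),([.50,.05,.14],10),(lipf(-.01,0,.07),LY)):
    r,P,T=goto(f,y); print(f,y,r)
E
```

```text
10.7 [-0.388 -0.22   2.3   -0.067  0.478 -1.468] [ 0.523 -0.113  0.148]
[0.51, 0, 0.15] 0 [-14.17  -0.42 -20.97  47.82  93.24 -34.83]
[0.5, 0.05, 0.14] 10 [-19.73  -0.42 -29.28  78.06 132.98 -42.98]
[0.483 0.147 0.125] 20.5 [-25.56  -0.41 -38.01 133.29 212.62 -61.78]
```

send_rows(rows="-5 0 -7 15 30 -11 -1; -9.5 0 -14 32 62 -23 -1; -14.2 -0.4 -21 48 93 -35 -1; -19.7 -0.4 -29.3 78 133 -43 -1; -22.5 -0.4 -33.5 100 165 -51 -1; -25.5 -0.4 -38 125 200 -59 -1; -25.5 -0.4 -38 133 212.5 -62 -1; -25.5 -0.4 -38 133 212.5 -62 -1")

```text
time: 11.7
eef_pos: [0.476, 0.1453, 0.1638]
tcp_rot: [-0.17, 0.941, 0.051, 0.287]
contact_force: [0.4, -0.6, -2.3]
opening: 0.264
finger_force: 79.2
```

```bash
python3 - <<'E'
from kin import *
np.set_printoptions(precision=3,suppress=True)
s=ctrl.get_state(); ft,B=block(s,json.load(open("g.json"))); print(s["time"],s["qpos"],ft,B.as_euler('zyx',degrees=True),s["contact_force"],s["opening"])
print("lipframe",R.from_euler('z',-LY,degrees=True).apply(ft-LIP)*1e3)
u=R.from_euler('z',LY,degrees=True); im=[]
for c in ("wrist","side","top"):
    p=ctrl.read_camera(c); save(p,c+"6.png")
    print(c,"blk top/foot",proj(p,ft+B.apply(np.array([[-12,12,50],[-12,-12,50],[12,-12,50],[12,12,50],[-12,12,0],[-12,-12,0],[12,12,0],[12,-12,0]])/1e3)).round(1).tolist())
    print(" platen,std",proj(p,LIP+u.apply(np.array([[0,23,0],[0,-23,0],[40,12,20],[40,-12,20],[64,12,20],[64,-12,20]])/1e3)).round(1).tolist())
E
```

```text
11.7 [ 0.001 -0.279  2.394  0.413  0.501 -2.237] [0.483 0.148 0.125] [20.428  0.012 -0.133] [ 0.379 -0.554 -2.309] 0.2635091091904681
lipframe [-9.042  0.218 69.926]
wrist blk top/foot [[347.6, 308.0], [289.6, 308.0], [293.4, 325.6], [343.9, 325.6], [342.1, 211.1], [295.2, 211.1], [339.6, 236.1], [297.7, 236.1]]
 platen,std [[351.1, 149.5], [286.0, 149.5], [334.2, 206.5], [302.9, 206.5], [333.1, 224.2], [304.1, 224.2]]
side blk top/foot [[456.1, 203.3], [440.0, 199.1], [437.1, 210.5], [453.5, 214.8], [449.0, 224.2], [433.8, 220.1], [446.4, 235.6], [430.9, 231.2]]
 platen,std [[444.6, 261.5], [417.2, 253.5], [435.8, 272.3], [420.7, 267.8], [433.0, 284.8], [417.5, 280.1]]
top blk top/foot [[202.6, 250.7], [215.4, 245.7], [210.7, 232.9], [197.9, 237.9], [208.6, 251.0], [220.8, 246.3], [204.2, 238.9], [216.3, 234.2]]
 platen,std [[207.2, 243.5], [228.9, 235.0], [203.3, 222.1], [214.8, 217.6], [199.1, 210.7], [210.6, 206.3]]
```

```bash
python3 - <<'E'
import cv2,numpy as np
w=cv2.imread("pics/wrist6.png"); s=cv2.imread("pics/side6.png")
a=cv2.resize(w[130:245,270:365],None,fx=5,fy=5,interpolation=cv2.INTER_CUBIC)
b=cv2.resize(s[195:295,405:465],None,fx=5,fy=5,interpolation=cv2.INTER_CUBIC)
o=np.zeros((600,800,3),np.uint8); o[:575,:475]=a; o[:500,490:790]=b
cv2.imwrite("pics/m6.png",cv2.convertScaleAbs(o,alpha=1.5))
E
```

```text
(no output)
```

View pics/m6.png

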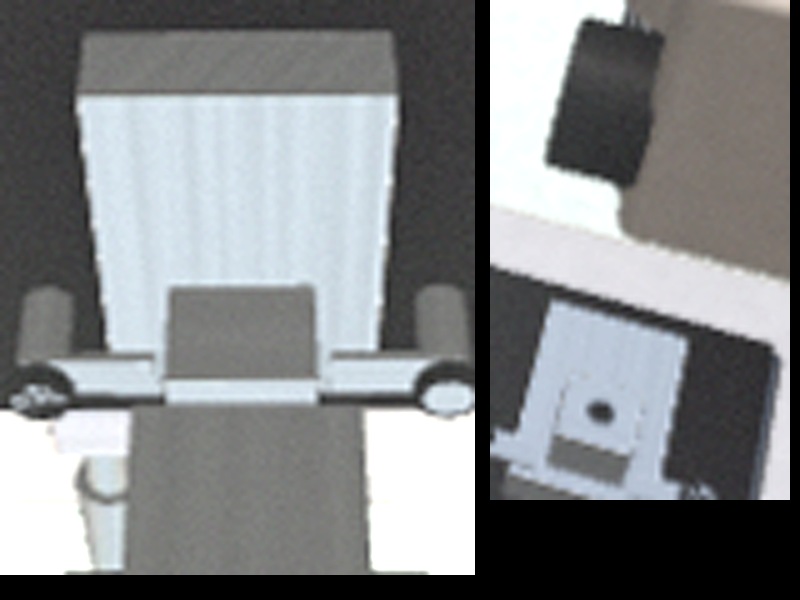

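```bash
python3 - <<'E'
from kin import *
np.set_printoptions(precision=3,suppress=True)
w=ctrl.read_camera("wrist"); sd=ctrl.read_camera("side"); s=ctrl.get_state(); ft,B=block(s,json.load(open("g.json")))
F=lambda L,u0,v0:np.array([(u0+(u+.5)/5-.5,v0+(v+.5)/5-.5) for u,v in L])
def fit(cam,obj,px,z,x0):
    obj=np.array(obj)/1e3
    r=least_squares(lambda x:(proj(cam,R.from_euler('z',x[2]).apply(obj)+np.r_[x[:2],z])-px).ravel(),x0)
    print(r.x[:2],np.degrees(r.x[2]),r.fun.reshape(-1,2).round(1).tolist()); return r.x
a=fit(w,[[0,-23,0],[0,23,0],[40,-12,20],[40,12,20],[40,-12,0],[40,12,0],[0,-23,-15],[0,23,-15]],F([(77,95),(398,95),(163,380),(318,379),(168,287),(316,285),(84,32),(392,32)],270,130),.055,[.492,.151,.36])
b=fit(w,[[-12,-12,0],[-12,12,0]],F([(132,406),(366,406)],270,130),ft[2],[*ft[:2],.36])
c=fit(sd,[[0,-23,0],[0,23,0],[52,0,20],[64,-12,20],[64,12,20]],F([(552-490,300),(688-490,342),(600-490,410),(551-490,436),(630-490,460)],405,195),.055,[.492,.151,.36])
print(ft,"rel in lip frame mm/deg",R.from_euler('z',-a[2]).apply(np.r_[b[:2]-a[:2],0])*1e3,np.degrees(b[2]-a[2]))
E
```

```text
[0.495 0.149] 20.799655260893992 [[-0.1, 0.9], [0.2, 0.5], [-0.0, 0.2], [0.0, 0.3], [-0.1, -0.7], [-0.2, -0.4], [-0.1, -0.2], [0.2, -0.6]]
[0.484 0.147] 20.426026485979406 [[-0.2, 0.0], [0.2, 0.0]]
[0.494 0.152] 20.247501935772014 [[-0.1, 0.1], [0.2, -0.2], [-0.3, 0.9], [0.3, -0.4], [-0.1, -0.4]]
[0.485 0.146 0.127] rel in lip frame mm/deg [-11.237   1.824   0.   ] -0.3736287749145855
```

```bash
cat >> kin.py <<'E'
def dl(dx,dy,dz,lean=34):
    "lip-frame shift (mm) -> tool axes, nominal orientation"
    return (tool(LY,lean).inv()*R.from_euler('z',LY,degrees=True)).apply([dx,dy,dz]).round(2)
E
python3 - <<'E'
from kin import *
s=ctrl.get_state(); print(R.from_quat(s["tcp_rot"]).inv().apply([0,0,1]))
print(dl(6,-1.5,-60),dl(1,0,0),dl(0,1,0),dl(0,0,1))
print((R.from_quat(s["tcp_rot"]).inv().apply([0,0,.3])))
E
```

```text
[-0.56111515 -0.00241291 -0.82773424]
[28.58 -1.5  53.1 ] [-0.83 -0.    0.56] [-0.  1.  0.] [-0.56 -0.   -0.83]
[-0.16833454 -0.00072387 -0.24832027]
```

send_rows(rows="0 0 0 5 -0.4 9 -1; 0 0 0 11 -0.8 20 -1; -0.1 0 -0.2 18 -1.2 33 -1; -0.2 0 -0.25 24 -1.4 45 -1; -0.2 0 -0.25 28.6 -1.5 53 -1; -0.2 0 -0.25 28.6 -1.5 53 -1; -0.2 0 -0.25 28.6 -1.5 53 -1")

```text
time: 12.82
eef_pos: [0.4841, 0.145, 0.1061]
tcp_rot: [-0.171, 0.94, 0.051, 0.289]
contact_force: [1.3, -0.5, -2.8]
opening: 0.264
finger_force: 79.2
```

```bash
python3 - <<'E'
from kin import *
import cv2
np.set_printoptions(precision=4,suppress=True)
P=[];
for i in range(4):
    w=ctrl.read_camera("wrist"); s=ctrl.get_state(); ft,B=block(s,json.load(open("g.json"))); print(ft,B.as_euler('zyx',degrees=True),s["contact_force"])
save(w,"w7.png"); print(s["qpos"],s["time"])
u=R.from_euler('z',LY,degrees=True)
print(proj(w,ft+B.apply(np.array([[-12,12,0],[-12,-12,0]])/1e3)),proj(w,LIP+u.apply(np.array([[0,23,0],[0,-23,0],[40,12,20],[40,-12,20],[64,12,20],[64,-12,20]])/1e3)).round(1).tolist())
cv2.imwrite("pics/m7.png",cv2.convertScaleAbs(cv2.resize(cv2.imread("pics/w7.png")[120:245,250:390],None,fx=5,fy=4.8,interpolation=cv2.INTER_CUBIC),alpha=1.6))
E
```

```text
[0.492  0.1478 0.0676] [20.5544 -0.2961 -0.0566] [ 0.3581 -0.474  -2.2011]
[0.492  0.1478 0.0678] [20.5571 -0.3097 -0.0577] [ 0.0006  0.4726 -2.673 ]
[0.492  0.1478 0.0677] [20.5614 -0.3076 -0.0564] [-0.0105 -0.8331 -3.4239]
[0.4919 0.1479 0.0677] [20.5624 -0.299  -0.0541] [-0.6213 -0.084  -2.146 ]
[-0.001  -0.1362  2.4075  0.5911  0.36   -2.4344] 13.025
[[342.1875 210.8175]
 [295.292  210.8276]] [[364.2, 206.9], [283.6, 206.7], [342.2, 270.2], [304.3, 270.1], [340.1, 285.5], [305.5, 285.4]]
```

View pics/m7.png

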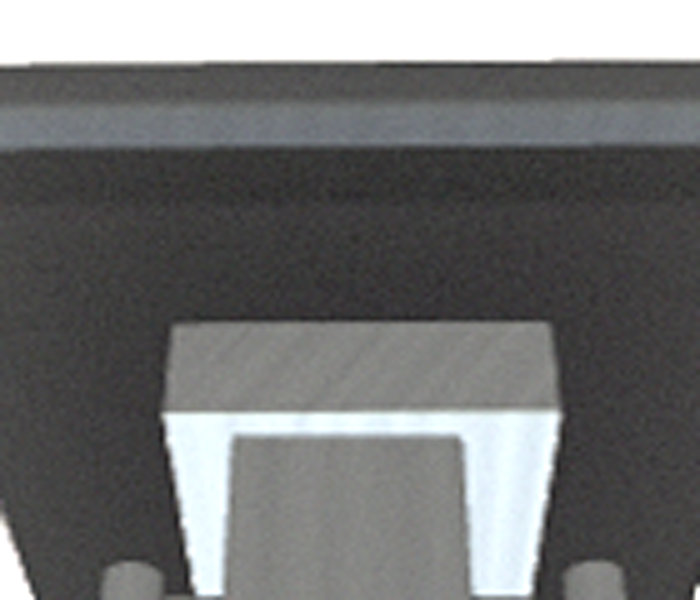

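```bash
cat > edge.py <<'E'
from kin import *
import cv2
def hedge(g,u0,u1,v0,v1,sign):
    "sub-pixel horizontal edge in a window -> line v=a+b*(u-um); sign of dI/dv"
    G=sign*np.diff(cv2.GaussianBlur(g,(0,0),.7)[v0:v1,u0:u1],axis=0); k=G.argmax(0); V=[]
    for j,i in enumerate(k):
        i=min(max(i,1),len(G)-2); y=G[i-1:i+2,j]; d=y[0]-2*y[1]+y[2]; V.append(v0+i+.5+(0 if d==0 else .5*(y[0]-y[2])/d))
    U=np.arange(u0,u1); V=np.array(V); m=np.abs(V-np.median(V))<1.5; return np.polyfit(U[m],V[m],1)
def vedge(g,u0,u1,v0,v1,sign): return hedge(g.T.copy(),v0,v1,u0,u1,sign)
def gray(p): return cv2.cvtColor(p["color"],cv2.COLOR_RGB2GRAY).astype(np.float32)
E
python3 - <<'E'
from edge import *
np.set_printoptions(precision=4,suppress=True)
w=ctrl.read_camera("wrist"); g=gray(w); s=ctrl.get_state(); ft,B=block(s,json.load(open("g.json")))
at=lambda l,t:np.polyval(l,t)
P=hedge(g,290,355,202,209,1); F=hedge(g,300,339,208,214,-1)
PL=vedge(g,278,288,190,203,1); PR=vedge(g,357,367,190,203,-1); FL=vedge(g,290,302,215,240,-1); FR=vedge(g,337,349,215,240,1)
pl=[(at(PL,at(P,282)),at(P,282)),(at(PR,at(P,362)),at(P,362))]; fl=[(at(FL,at(F,296)),at(F,296)),(at(FR,at(F,342)),at(F,342))]
print(pl,fl,"slopes",P[0],F[0],w["cx"])
for z in (.0675,):
    a=[ray(w,q,.055) for q in pl]; b=[ray(w,q,ft[2]) for q in fl]
    yw=lambda c:np.degrees(np.arctan2(-(c[1]-c[0])[0],(c[1]-c[0])[1]))
    print("platen w",np.linalg.norm(a[1]-a[0]),(a[0]+a[1])/2,yw(a),"foot w",np.linalg.norm(b[1]-b[0]),(b[0]+b[1])/2,yw(b))
    print("rel near-edge mm",R.from_euler('z',-yw(a),degrees=True).apply(b[0]+b[1]-a[0]-a[1])/2*1e3)
print(ft,B.as_euler('zyx',degrees=True))
E
```

```text
[(np.float64(282.16725513081656), np.float64(205.61904706234768)), (np.float64(361.5464955357455), np.float64(205.41625646153457))] [(np.float64(295.73904688009577), np.float64(210.12083654697088)), (np.float64(342.16469362829724), np.float64(210.10139177683115))] slopes -0.002534882510163694 -0.0004227123943418802 318.9212273895273
platen w 0.04503358774492946 [0.4912 0.1495 0.055 ] 20.98319250740405 foot w 0.02367553262402616 [0.4799 0.1435 0.0676] 20.788975226173253
rel near-edge mm [-12.6323  -1.5207  12.6198]
[0.4918 0.1478 0.0676] [20.5614 -0.2928 -0.054 ]
```

```bash
python3 - <<'E'
from kin import *
print(dl(-2.5,1.5,0),dl(-2.5,1.5,-9))
E
```

```text
[ 2.07  1.5  -1.4 ] [7.11 1.5  6.06]
```

send_rows(rows="-0.05 0.15 -0.1 2 0.8 -1.4 -1; -0.1 0.3 -0.17 2 1.5 -1.4 -1; -0.1 0.3 -0.17 4.5 1.5 2.5 -1; -0.1 0.3 -0.17 7 1.5 6 -1; -0.1 0.3 -0.17 7 1.5 6 -1; -0.1 0.3 -0.17 7 1.5 6 -1; -0.1 0.3 -0.17 7 1.5 6 -1")

```text
time: 13.95
eef_pos: [0.4812, 0.1456, 0.0971]
tcp_rot: [-0.173, 0.941, 0.051, 0.287]
contact_force: [-0.3, 0.5, -3.6]
opening: 0.262
finger_force: 79.2
```

```bash
cat > meas.py <<'E'
from edge import *
np.set_printoptions(precision=4,suppress=True)
def meas():
    "platen near edge and block foot near edge in the wrist picture -> relative pose"
    w=ctrl.read_camera("wrist"); g=gray(w); s=ctrl.get_state(); ft,B=block(s,json.load(open("g.json"))); at=np.polyval
    u=R.from_euler('z',LY,degrees=True)
    e=proj(w,LIP+u.apply(np.array([[0,-23,0],[0,23,0]])/1e3)).round().astype(int); b=proj(w,ft+B.apply(np.array([[-12,-12,0],[-12,12,0]])/1e3)).round().astype(int)
    v=e[:,1].mean().astype(int); P0=hedge(g,e[0,0]+4,b[0,0]-4,v-8,v+8,1); P1=hedge(g,b[1,0]+4,e[1,0]-4,v-8,v+8,1)
    U=np.r_[e[0,0]+4:b[0,0]-4:1,b[1,0]+4:e[1,0]-4:1]; 
    P=np.polyfit([e[0,0]+7,e[1,0]-7],[at(P0,e[0,0]+7),at(P1,e[1,0]-7)],1)
    vp=int(at(P,320)); PL=vedge(g,e[0,0]-6,e[0,0]+6,vp-15,vp-3,1); PR=vedge(g,e[1,0]-6,e[1,0]+6,vp-15,vp-3,-1)
    FL=vedge(g,b[0,0]-7,b[0,0]+7,b[0,1]+8,b[0,1]+28,-1); FR=vedge(g,b[1,0]-7,b[1,0]+7,b[1,1]+8,b[1,1]+28,1)
    pl=[(at(PL,vp),at(P,e[0,0])),(at(PR,vp),at(P,e[1,0]))]; vf=b[0,1]; fl=[(at(FL,vf),vf),(at(FR,vf),vf)]
    a=[ray(w,q,.055) for q in pl]; c=[ray(w,q,ft[2]) for q in fl]; d=a[1]-a[0]; yw=np.arctan2(-d[0],d[1])
    r=R.from_euler('z',-yw).apply(c[0]+c[1]-a[0]-a[1])/2*1e3
    print("px",np.round(pl,1).tolist(),np.round(fl,1).tolist(),"w",np.linalg.norm(d)*1e3,np.linalg.norm(c[1]-c[0])*1e3,"platen yaw",np.degrees(yw),"y rel",r[1])
    return s,ft,B
E
python3 - <<'E'
from meas import *
s,ft,B=meas(); print(s["time"],ft,R.from_euler('z',-LY,degrees=True).apply(ft-LIP)*1e3,B.as_euler('zyx',degrees=True),s["contact_force"],s["wrist_torque"],s["qpos"])
E
```

```text
px [[278.7, 222.2], [359.5, 221.7]] [[294.9, 211.0], [342.7, 211.0]] w 44.8960182869673 24.444019536941802 platen yaw 21.482314134349846 y rel 0.0684625641704257
14.0 [0.4886 0.1483 0.0582] [-4.0893 -1.356   3.2481] [20.7552  0.0316 -0.1705] [-0.5403 -0.4898 -3.1021] [-0.2088  0.504  -0.0211] [ 0.0004 -0.1198  2.4138  0.6147  0.3462 -2.4626]
```

send_rows(rows="0 0 0 0.56 0 0.83 -1; 0 0 0 1.12 0 1.66 -1; 0 0 0 1.12 0 1.66 -1; 0 0 0 1.12 0 1.66 -1")

```text
time: 14.5
eef_pos: [0.481, 0.1456, 0.0949]
tcp_rot: [-0.173, 0.941, 0.052, 0.287]
contact_force: [-0.1, -0.1, -2.5]
opening: 0.264
finger_force: 79.2
```

send_rows(rows="0 0 0 0.28 0 0.42 -1; 0 0 0 0.28 0 0.42 -1; 0 0 0 0.28 0 0.42 -1")

```text
time: 14.88
eef_pos: [0.4811, 0.1456, 0.0945]
tcp_rot: [-0.173, 0.941, 0.052, 0.287]
contact_force: [-0.3, -0.3, -2.7]
opening: 0.261
finger_force: 79.2
```

send_rows(rows="0 0 0 0.28 0 0.42 -1; 0 0 0 0.28 0 0.42 -1; 0 0 0 0.28 0 0.42 -1")

```text
time: 15.25
eef_pos: [0.481, 0.1455, 0.0939]
tcp_rot: [-0.173, 0.941, 0.052, 0.287]
contact_force: [0.7, 0.3, -3.0]
opening: 0.263
finger_force: 79.2
```

send_rows(rows="0 0 0 0.28 0 0.42 -1; 0 0 0 0.28 0 0.42 -1; 0 0 0 0.28 0 0.42 -1")

```text
time: 15.62
eef_pos: [0.4814, 0.1456, 0.0938]
tcp_rot: [-0.173, 0.941, 0.051, 0.287]
contact_force: [-1.0, 0.3, -0.2]
opening: 0.263
finger_force: 79.4
```

send_rows(rows="0 0 0 0.17 0 0.25 -1; 0 0 0 0.17 0 0.25 -1; 0 0 0 0.17 0 0.25 -1")

```text
time: 16.0
eef_pos: [0.4816, 0.1456, 0.0938]
tcp_rot: [-0.173, 0.941, 0.051, 0.287]
contact_force: [-2.4, -0.1, 5.4]
opening: 0.265
finger_force: 79.9
```

```bash
python3 - <<'E'
from meas import *
F=[]
for i in range(4):
    s,ft,B=meas(); F.append(np.r_[s["contact_force"],s["wrist_torque"]])
print(np.mean(F,0),R.from_euler('z',-LY,degrees=True).apply(ft-LIP)*1e3,B.as_euler('zyx',degrees=True))
E
```

```text
px [[278.1, 226.6], [360.3, 226.5]] [[294.8, 211.0], [344.0, 211.0]] w 44.99735931491583 25.16284203923506 platen yaw 21.048549105518074 y rel 0.1620549771305236
px [[278.1, 226.6], [360.4, 226.5]] [[294.4, 211.0], [343.3, 211.0]] w 45.050131598824976 25.042816157446993 platen yaw 21.059199936941713 y rel -0.11461175829271981
px [[278.1, 226.6], [360.2, 226.5]] [[294.8, 211.0], [343.5, 211.0]] w 44.97563651982209 24.930205525270306 platen yaw 21.06482739719367 y rel 0.060522350025724245
px [[278.1, 226.6], [360.3, 226.5]] [[294.0, 211.0], [343.1, 211.0]] w 44.98464717220113 25.108137684706154 platen yaw 21.028155609563186 y rel -0.2683027972230998
[-2.5173 -0.2209  5.0869  0.1129  0.2455  0.0873] [-3.6636 -1.4615 -0.0627] [20.7493 -0.0273 -0.1628]
```

```bash
python3 - <<'E'
from kin import *
s=ctrl.get_state(); T=R.from_quat(s["tcp_rot"]).inv(); u=R.from_euler('z',21.0,degrees=True)
print("yaw.3",T.apply([0,0,.3]),"x",T.apply(u.apply([1,0,0])),"y",T.apply(u.apply([0,1,0])),"z",T.apply([0,0,1]))
E
```

```text
yaw.3 [-0.16743656 -0.00068719 -0.24892675] x [-0.82975566  0.00437413  0.55810968] y [ 0.00235104  0.99998781 -0.00434195] z [-0.55812187 -0.00229062 -0.82975583]
```

send_rows(rows="-0.08 0 -0.12 0.04 0 0.06 -1; -0.17 0 -0.25 0.08 0 0.12 -1; -0.17 0 -0.25 0.08 0 0.12 -1; -0.17 0 -0.25 0.08 0 0.12 -1")

```text
time: 16.7
eef_pos: [0.4817, 0.1455, 0.0937]
tcp_rot: [-0.175, 0.94, 0.052, 0.287]
contact_force: [-3.8, -0.0, 5.5]
opening: 0.265
finger_force: 80.2
```

send_rows(rows="0 0 0 -0.83 0 0.56 -1; 0 0 0 -1.65 0 1.15 -1; 0 0 0 -2.9 0 1.98 -1; 0 0 0 -4.1 0 2.85 -1; 0 0 0 -4.9 0 3.4 -1; 0 0 0 -4.9 0 3.4 -1")

```text
time: 17.45
eef_pos: [0.4875, 0.1475, 0.0938]
tcp_rot: [-0.175, 0.94, 0.052, 0.287]
contact_force: [-2.6, -0.5, 5.3]
opening: 0.267
finger_force: 80.5
```

```bash
cat > st.py <<'E'
from meas import *
F=[]
for i in range(3): ctrl.read_camera("top"); s=ctrl.get_state(); F.append(np.r_[s["contact_force"],s["wrist_torque"]])
m=np.mean(F,0); ft,B=block(s,json.load(open("g.json")))
print(s["time"],"lipF",R.from_euler('z',-21,degrees=True).apply(m[:3]),"tq",R.from_euler('z',-21,degrees=True).apply(m[3:]),"lip mm",R.from_euler('z',-21,degrees=True).apply(ft-LIP)*1e3,B.as_euler('zyx',degrees=True),s["qpos"][[2,4,5]])
E
python3 st.py
```

```text
17.6 lipF [-2.5957  0.2709  4.9915] tq [0.0548 0.1688 0.0144] lip mm [ 2.5589 -1.7414 -0.0886] [21.0197 -0.0788 -0.1822] [ 2.4     0.3355 -2.487 ]
```

send_rows(rows="0 0 0 -1.6 0 1.22 -1; 0 0 0 -3.3 0 2.35 -1; 0 0 0 -5 0 3.5 -1; 0 0 0 -6.6 0 4.6 -1; 0 0 0 -8.3 0 5.7 -1; 0 0 0 -9.9 0 6.8 -1; 0 0 0 -9.9 0 6.8 -1; 0 0 0 -9.9 0 6.8 -1")

```text
time: 18.6
eef_pos: [0.4989, 0.1519, 0.0938]
tcp_rot: [-0.175, 0.94, 0.052, 0.288]
contact_force: [-2.1, -0.4, 5.0]
opening: 0.265
finger_force: 80.3
```

```bash
python3 st.py
```

```text
18.75 lipF [-1.3003 -0.3689  4.7208] tq [0.109  0.0995 0.064 ] lip mm [14.7649 -1.7698 -0.0404] [21.0128 -0.1026 -0.1766] [ 2.372   0.3281 -2.4719]
```

send_rows(rows="0 0 0 -1.5 0 1.3 -1; 0 0 0 -3.1 0 2.4 -1; 0 0 0 -4.5 0 3.4 -1; 0 0 0 -5.7 0 4.1 -1; 0 0 0 -5.7 0 4.1 -1; 0 0 0 -5.7 0 4.1 -1")

```text
time: 19.5
eef_pos: [0.5055, 0.1544, 0.0938]
tcp_rot: [-0.175, 0.94, 0.052, 0.288]
contact_force: [-2.7, 0.1, 6.0]
opening: 0.269
finger_force: 80.7
```

```bash
python3 st.py; python3 - <<'E'
from meas import *
for i in range(3): s,ft,B=meas()
u=R.from_euler('z',21,degrees=True); 
E
```

```text
19.65 lipF [-2.937  -0.2478  6.6636] tq [0.0925 0.1059 0.0527] lip mm [21.8737 -1.7806 -0.0719] [21.0185 -0.1172 -0.1738] [ 2.3557  0.3243 -2.4632]
px [[273.8, 197.5], [366.3, 197.5]] [[296.0, 211.0], [342.2, 211.0]] w 44.768953722586964 23.6566981610902 platen yaw 21.254439296853615 y rel -0.49026057425062497
px [[273.7, 197.5], [366.2, 197.5]] [[295.9, 211.0], [342.2, 211.0]] w 44.795704602259704 23.662510795020857 platen yaw 21.244261470394385 y rel -0.46716041151563853
px [[273.7, 197.5], [366.3, 197.5]] [[296.0, 211.0], [342.2, 211.0]] w 44.80759839212426 23.633546169444347 platen yaw 21.243228499056084 y rel -0.47738550003062147
```

send_rows(rows="0 0 0 -0.8 0.15 0.55 -1; -0.04 0 -0.06 -1.6 0.3 1.1 -1; -0.08 0 -0.12 -2.5 0.45 1.7 -1; -0.08 0 -0.12 -3.2 0.45 2.2 -1; -0.08 0 -0.12 -3.2 0.45 2.2 -1; -0.08 0 -0.12 -3.2 0.45 2.2 -1")

```text
time: 20.55
eef_pos: [0.509, 0.1561, 0.0938]
tcp_rot: [-0.176, 0.94, 0.052, 0.288]
contact_force: [-3.1, -1.8, 8.0]
opening: 0.264
finger_force: 80.9
```

```bash
python3 st.py; python3 - <<'E'
from meas import *
for i in range(2): s,ft,B=meas()
E
```

```text
20.7 lipF [-3.6122  0.2755  7.9985] tq [0.0328 0.2053 0.0077] lip mm [25.7579 -1.4183 -0.0498] [21.1615 -0.1325 -0.1877] [ 2.3468  0.3232 -2.462 ]
px [[272.1, 192.3], [366.5, 192.5]] [[295.9, 211.0], [342.1, 211.0]] w 44.81249111517529 23.65277346754409 platen yaw 21.232028546801264 y rel -0.1568236920835785
px [[272.0, 192.3], [366.6, 192.5]] [[295.8, 211.0], [342.1, 211.0]] w 44.858969839896915 23.666155053502635 platen yaw 21.229538192809112 y rel -0.16739963694029827
```

send_rows(rows="0 0 0 -0.4 0.1 0.27 -1; 0 0 0 -0.8 0.15 0.55 -1; 0 0 0 -1.2 0.15 0.82 -1; 0 0 0 -1.2 0.15 0.82 -1; 0 0 0 -1.2 0.15 0.82 -1")

```text
time: 21.42
eef_pos: [0.5103, 0.1568, 0.0938]
tcp_rot: [-0.176, 0.94, 0.052, 0.288]
contact_force: [-4.9, -2.1, 7.0]
opening: 0.267
finger_force: 80.9
```

```bash
python3 st.py
```

```text
21.575 lipF [-4.2051 -0.0563  7.7326] tq [-0.0073  0.2642 -0.0072] lip mm [27.1768 -1.3011 -0.0546] [21.1613 -0.1316 -0.1907] [ 2.3436  0.3224 -2.4593]
```

send_rows(rows="0 0 0 -0.25 0.05 0.17 -1; 0 0 0 -0.5 0.05 0.34 -1; 0 0 0 -0.75 0.05 0.5 -1; 0 0 0 -0.75 0.05 0.5 -1")

```text
time: 22.08
eef_pos: [0.5111, 0.1571, 0.0938]
tcp_rot: [-0.176, 0.94, 0.052, 0.288]
contact_force: [-4.5, -2.7, 8.3]
opening: 0.266
finger_force: 80.9
```

send_rows(rows="0 0 0 -0.25 0 0.17 -1; 0 0 0 -0.5 0 0.34 -1; 0 0 0 -0.75 0 0.5 -1; 0 0 0 -0.75 0 0.5 -1")

```text
time: 22.58
eef_pos: [0.5115, 0.1573, 0.0938]
tcp_rot: [-0.176, 0.94, 0.052, 0.287]
contact_force: [-11.1, -5.6, 13.7]
opening: 0.267
finger_force: 82.1
```

```bash
python3 st.py
```

```text
22.725 lipF [-11.162   -1.5577  12.9254] tq [-0.0943  0.7501 -0.0964] lip mm [28.4732 -1.1985 -0.0702] [21.2013 -0.0957 -0.206 ] [ 2.3402  0.3227 -2.4565]
```

send_rows(rows="0 0 0 -0.1 0 -0.1 -1; 0 0 0 -0.18 0 -0.16 -1; 0 0 0 -0.18 0 -0.16 -1; 0 0 0 -0.18 0 -0.16 -1")

```text
time: 23.22
eef_pos: [0.5115, 0.1573, 0.0938]
tcp_rot: [-0.176, 0.94, 0.052, 0.287]
contact_force: [-8.7, -5.0, 12.2]
opening: 0.262
finger_force: 81.8
```

```bash
python3 st.py;  python3 - <<'E'
from meas import *
for i in range(2): s,ft,B=meas()
E
```

```text
23.375 lipF [-9.6899 -1.3122 11.7279] tq [-0.1316  0.649  -0.0478] lip mm [28.4509 -1.1792 -0.0814] [21.1956 -0.0779 -0.21  ] [ 2.3401  0.3229 -2.4553]
px [[271.0, 188.5], [366.8, 188.7]] [[295.9, 211.0], [342.1, 211.0]] w 44.76817697995845 23.652940766707154 platen yaw 21.267733972732753 y rel 0.03813411216189409
px [[271.0, 188.6], [366.8, 188.7]] [[295.9, 211.0], [342.1, 211.0]] w 44.79905170461795 23.644047319173467 platen yaw 21.28758530482431 y rel 0.015138918206884207
```

send_rows(rows="0 0 0 0 0 -0.2 -1; 0 0 0 0 0 -0.4 -1; 0 0 0 0 0 -0.4 -1")

```text
time: 23.85
eef_pos: [0.5114, 0.1573, 0.0938]
tcp_rot: [-0.176, 0.94, 0.052, 0.287]
contact_force: [-2.8, -2.2, 6.3]
opening: 0.265
finger_force: 80.4
```

```bash
python3 st.py
```

```text
24.0 lipF [-3.8298 -1.2952  6.2742] tq [-0.1585  0.3065 -0.0816] lip mm [28.3857 -1.1708 -0.0678] [21.1698 -0.0752 -0.2089] [ 2.3402  0.3227 -2.4541]
```

send_rows(rows="0 0 0 0 0 0 -0.4; 0 0 0 0 0 0 -0.3; 0 0 0 0 0 0 -0.2; 0 0 0 0 0 0 -0.15; 0 0 0 0 0 0 -0.15", grip_force=20)

```text
time: 24.62
eef_pos: [0.5106, 0.1577, 0.093]
tcp_rot: [-0.176, 0.94, 0.053, 0.286]
contact_force: [0.1, -0.1, 0.5]
opening: 0.424
finger_force: 0.0
```

```bash
python3 st.py; python3 - <<'E'
from meas import *
for i in range(2): s,ft,B=meas()
print(s["opening"],s["finger_force"])
E
```

```text
24.775 lipF [-0.2586 -0.3424  0.2298] tq [-0.0038  0.2358 -0.0246] lip mm [27.7081 -0.4852 -0.8557] [21.2032  0.0516 -0.1701] [ 2.341   0.3238 -2.4541]
px [[269.6, 190.6], [365.4, 190.7]] [[294.8, 211.0], [340.9, 211.0]] w 44.82431966816285 23.593329969314773 platen yaw 21.253881903076444 y rel 0.12232800911957638
px [[269.6, 190.6], [365.4, 190.7]] [[294.8, 211.0], [340.9, 211.0]] w 44.84440369975759 23.596241263758827 platen yaw 21.24856232125002 y rel 0.14751333300827174
0.4244686098643516 0.0
```

send_rows(rows="0 0 0 0 0 -6 -0.15; 0 0 0 0 0 -18 -0.15; 0 0 0 0 0 -35 -0.15; 0 0 0 0 0 -60 -0.15; 0 0 0 0 0 -85 -0.15; 0 0 0 0 0 -100 -0.15; 0 0 0 0 0 -100 -0.15; 0 0 0 0 0 -100 -0.15")

```text
time: 25.88
eef_pos: [0.4585, 0.1377, 0.1757]
tcp_rot: [-0.176, 0.94, 0.053, 0.286]
contact_force: [-0.2, -0.3, -0.8]
opening: 0.423
finger_force: 0.0
```

```bash
python3 st.py; python3 - <<'E'
from meas import *
u=R.from_euler('z',20.9,degrees=True); L=np.array([.4935,.1505,.055]); g0=lambda L:L
pts=np.array([[0,-23,0],[0,23,0],[16,-12,50],[16,12,50],[40,-12,50],[40,12,50],[16,-12,0],[16,12,0],[28,0,50]])/1e3
for c in ("wrist","side","top"):
    p=ctrl.read_camera(c); save(p,c+"9.png"); print(c,proj(p,L+u.apply(pts)).round(1).tolist())
    for t in ("tall_block","standing_block"):
        for d in ctrl.look_for(p,t)[:1]: print(t,round(d["p"],2),world(p,d["position"]),(u.inv().apply(world(p,d["position"])-L)*1e3).round(1),proj(p,world(p,d["position"]))[0])
E
```

```text
26.025 lipF [-0.2038 -0.0405  0.2338] tq [0.0008 0.2953 0.0092] lip mm [-28.2507  -0.3846  81.2653] [21.2039  0.1514 -0.1675] [ 2.426   0.5596 -2.2613]
wrist [[288.4, 159.4], [347.3, 159.7], [300.9, 224.1], [334.3, 224.2], [302.1, 241.5], [332.9, 241.7], [303.2, 173.7], [332.5, 173.8], [317.6, 233.2]]
tall_block 0.78 [0.5101 0.157  0.0913] [17.9  0.1 36.3] [317.8568 210.4906]
side [[416.4, 254.0], [443.9, 261.8], [426.2, 245.6], [441.6, 249.9], [423.2, 257.6], [438.9, 262.1], [421.0, 263.4], [435.5, 267.6], [432.4, 253.7]]
tall_block 0.72 [0.5243 0.1686 0.105 ] [35.2  5.9 50. ] [435.4505 258.4694]
standing_block 0.69 [ 0.5616 -0.2199  0.0004] [ -68.5 -370.3  -54.6] [253.7679 196.3886]
top [[229.2, 234.2], [207.5, 242.8], [216.3, 227.4], [204.4, 232.1], [211.8, 215.7], [200.0, 220.4], [221.2, 228.8], [209.9, 233.3], [208.1, 223.9]]
tall_block 0.64 [0.5114 0.1545 0.107 ] [18.2 -2.7 52. ] [211.0468 228.095 ]
```

```bash
python3 - <<'E'
from edge import *
np.set_printoptions(precision=3,suppress=True)
w=ctrl.read_camera("wrist"); g=gray(w); at=np.polyval
def corner(h,v):
    u=np.polyval(v,200.)
    for _ in range(5): vv=at(h,u); u=at(v,vv)
    return u,vv
PH=hedge(g,294,342,152,167,1); PL=vedge(g,282,296,162,172,1); PR=vedge(g,340,354,162,172,-1)
TL=vedge(g,294,308,182,215,-1); TR=vedge(g,326,342,182,215,1)
BH=hedge(g,307,329,168,180,-1); TH=hedge(g,306,330,216,230,1)
pl=[corner(PH,PL),corner(PH,PR)]; bt=[corner(BH,TL),corner(BH,TR)]; tp=[corner(TH,TL),corner(TH,TR)]
print(np.round([pl,bt,tp],2).tolist(),"slopes",PH[0],BH[0],TH[0])
W=lambda c,z:[ray(w,q,z) for q in c]
a,b,t=W(pl,.055),W(bt,.055),W(tp,.105)
yw=lambda c:np.degrees(np.arctan2(-(c[1]-c[0])[0],(c[1]-c[0])[1]))
for n,c in(("platen",a),("foot",b),("top",t)): print(n,np.linalg.norm(c[1]-c[0])*1e3,yw(c),R.from_euler('z',-yw(a),degrees=True).apply(c[0]+c[1]-a[0]-a[1])/2*1e3)
E
```

```text
[[[289.21, 156.58], [347.57, 156.6]], [[303.71, 171.36], [332.85, 171.04]], [[301.62, 220.45], [334.77, 220.55]]] slopes 0.00045978426213474303 -0.01099770935594024 0.002925479520800446
platen 45.33720977778457 21.283167094764725 [-0. -0.  0.]
foot 23.818691120651483 22.2298629931563 [16.25  -0.135  0.   ]
top 23.640045000749943 21.080923226530302 [14.99  -0.027 50.   ]
```

```bash
python3 -c "
from plant import ctrl
print(ctrl.get_state()['time'],ctrl.sign_off())"
```

```text
the job is handed in; nothing more can be done
26.525 None
```

I wrung the tall block onto the platen and slid it, pressed at about 10 N (up to about 15 N at the touch), until I felt it touch the standing block. I then released it upright, centred to about 0.1 mm and square to within about half a degree by camera, and handed the job in at 26.5 s with the arm clear. The cameras could not resolve the joint itself, so flush contact rests on the force felt.

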